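# Stamp a vial in the hand-lever marking press

## Robot

A 7-joint arm with a two-finger parallel gripper is mounted at the origin on a cart in front of the work surface, level with it; the furniture and walls round the work are solid. World frame = base frame: x ahead of the robot, y to its left, z up, the work surface at z = 0. Lengths are in m, angles in rad, forces in N, time in s.
With the tool pointing down it reaches from about 0.425 to 0.825 m from the base axis. Payload 3.6 kg.
Tool frame: the origin (TCP) lies midway between the tips of the shut fingers; the grasp point (between the pads) lies 19 mm behind it (grip_point_offset is the distance from the TCP to the grasp point, in m); z points along the fingers, y is the direction in which the jaws open and shut (so a half turn about z gives the same grasp; the last joint's range is limited). The gripper opens to 93 mm and grips with 3 to 60 N. Pads are 15 mm wide; open, the fingers measure 128 mm over their backs; the gripper's body (75 mm by 188 mm) begins 65 mm behind the grasp point.
Start: joints at [0.671, 0.615, -0.013, 1.423, 0.008, 1.103, -0.04], TCP at [0.498, -0.418, 0.219] pointing down, gripper open.
Joint ranges: [-3.12, 3.12], [-0.3, 2.06], [-1.34, 1.32], [0.26, 2.42], [-1.36, 4.5], [0.01, 1.98], [-2.84, 2.84]. Speed limits (rad/s): [2.79, 2.79, 3.14, 3.14, 3.14, 3.14, 3.14].

## Interface

Orientations are given as a unit quaternion [w, x, y, z].
In Python, from station import * gives the robot as it stands.
- The arm moves only by the tool arm_command, never from a script. Its argument "steps" is a list of rows, each an object of numbers: "dx", "dy", "dz": the shift along the tool's x, y, z in mm; "wx", "wy", "wz": the turn, a rotation vector about the tool's x, y, z in rad; "jaw": the finger opening in mm, from 0 to 93. A call has exactly 5 rows; each row shifts and turns the commanded pose from where the row before left it, along the tool's axes as they then stand; what a row does not reach is not made up. A row lasts 1/8 s, in which the tool goes at most 62.5 mm and 10.7 degrees, less where a joint would pass 70% of its speed; a pose out of reach is approached as far as the arm can. A call is refused whole if a number of a shift passes 62.5 or a number of a turn 0.188, either way. A call with a gripper value outside its range is refused whole. The fingers move at their own pace and stop on an object; the grip force is fixed at half the most. Time passes only in rows, so rows that do not move let the fingers close, or fill a call up. It gives the time, the measured TCP pose, the force and the opening at its end, in the units of the state.
- get_state(): the state, without advancing time (a new reading comes with each control period).
- capture(name): name is "scene" or "top"; returns a dict with "pixels" (400x640x3 uint8, red, green, blue), "z_map" (400x640 float32, m along the optical axis (not along the pixel's ray), 0 where there is no reading), "intrinsics" (3x3 intrinsics, pixels), "k1" (the pictures are not rectified: a ray, as slopes to the right and down, at radius r is drawn at 1 + k1 r^2 times it, then the intrinsics apply), "extrinsics" (4x4, takes a point from world to camera coordinates). Camera axes: x right, y down, z forward; pixel columns grow to the right and rows downward; lengths in m; the calibration is good to about 2 mm. A picture is of the moment at which its call begins.
- sign_off(): hands the job in, once; it reports no verdict.
Trained networks look in a picture, given as the dict that the camera call returned (one of the last four; its "shot" number tells which), for a name from the list of things; names that differ only in an ending like _2 or _b are one class to them, and where a whole thing is asked for, a point or a joint stands for the part that bears it (a point fixed in the world has none). Each returns a list of dicts, best first, with "score" (0 to 1); they miss things now and then, are a little off and sometimes report something else, mostly with a low value. They report only what shows in the picture. A call takes as long as a camera call. They do not tell look-alikes from the thing itself.
- regions_of(picture, label): "mask" (400x640 bool, what is visible of it) and "location" ([column, row] in pixels, amid what is visible of it).
- place_of(picture, label): "location" ([column, row] in pixels: a listed point, or the origin of a listed thing).
The state is a dict: "t": time; "joint_pos": joint angles; "qvel": joint speeds; "tau": joint torques, N m; "tool_pos": TCP position; "ee_rot": TCP orientation; "contact_force": force on the tool from outside, world axes, zero at the start; "moment": the same for the moment, N m; "width": opening from 0.0 (shut) to 1.0 (fully open).
Only numpy, scipy, OpenCV 4.12 (cv2) and the standard library are available. Lean on these libraries where they do the work, as an engineer would, in place of code of your own. Each camera call takes 0.05 s, during which the arm holds its last target.

## Task

Mark the small squat amber vial in the hand-lever stamping press. First push it upright, cap up, straight down into the press's sprung clip until it stands on the clip's floor and its jaws have closed on it, and let go of it; then flip the safety catch up and over towards the robot, clear of the lever; then pull the lever towards the robot all the way to its stop, so that the pad presses on the vial, and finish while still holding the lever there. Do not disturb the other things on the worktop.

Things in the scene. Friction and masses are not known exactly. Their poses are not given: they have to be found in the camera images.
- press: the hand-lever stamping press, fixed to the worktop: grey base plate 130 x 260 x 10 mm, sprung clip at its -y end, lever between two cheeks (top 70 mm high) towards its +y end, a horizontal ram between the two. Origin: centre of the plate's underside; x away from the robot (at yaw 0), y to the left, z up. Lever and catch move in the press's x-z plane at y = +65 mm
- clip_floor (a point): centre of the clip's round floor, 22 mm above the worktop, where the centre of the vial's underside belongs; axes as the press's. Sprung jaws on its -x and +x sides, a steel stop 42 mm high on its -y side (22 mm off), the ram's pad on its +y side (42 mm off at rest, 48 mm high). Nothing within 75 mm of it stands above 60 mm
- jaw_front (a joint): sprung clip jaw on the -x side of clip_floor, rad: 0 on the empty clip, grows as it is pushed open outwards, about 0.17 with the vial seated. The two jaws' flared lips (tops 60 mm above the worktop, 60 mm apart) give way as the vial is pushed straight down between them with 5 to 10 N; their springs close them on it and centre it along x
- jaw_back (a joint): the same jaw on the +x side of clip_floor, rad: 0 on the empty clip, grows as it is pushed open outwards, about 0.17 with the vial seated
- vial: the squat amber glass vial with black screw cap, 43 mm diameter, 79 mm tall, about 80 g: straight body from 6 to 49 mm of its height, then the shoulder; cap about 29 mm wide, top 18 mm. Origin: centre of its underside, z up through the cap
- catch (a joint): safety catch, rad: 0 lying back against a lug on the lever's front and blocking it, grows as it is flipped up and over towards the press's -x; 2.2 is its end stop. It stays where it is left (light friction, under 3 N at the tab). From 1.7 rad on it is well clear of the lever
- catch_tab (a point): point on the catch's upright thumb tab, 8 mm below the tab's top; the tab is 14 mm wide along the press's y and 6 mm thick, and stands 34 mm above the catch's strut. Moves with the catch: at 0 it lies 30 mm towards +x and 30 mm above catch_hinge. With the tab pinched across y this point can be led round the hinge in an arc
- catch_hinge (a point): pin of the catch, parallel to the press's y, 90 mm above the worktop, in two small brackets (28 mm apart over their outsides, tops 98 mm above the worktop); axes as the press's, z up
- lever (a joint): lever, rad: 0 at rest leaning 0.7 rad back from upright towards the press's +x, grows as its top is pulled towards the press's -x; 0.8 is its stop (0.1 rad past upright). A spring draws it back: about 2 N at the grip at rest, 8 to 9 N at the stop. It drives the ram
- lever_grip (a point): middle of the free part of the lever's cross grip, a rubber bar of 16 mm diameter parallel to the press's y that reaches from the lever arm to 62 mm on its +y side; this point is 34 mm from the arm's middle plane and 155 mm from the pivot's axis, and moves with the lever. With the bar pinched across x it can be led round the pivot in an arc, the bar turning in the fingers
- lever_hinge (a point): the lever's pivot, parallel to the press's y, 50 mm above the worktop; axes as the press's, z up
- pad: rubber stamp pad, 22 x 8 x 24 mm, on the end of the ram, at 36 mm above the worktop; the lever drives it 26 mm towards the vial and its spring yields about 3 to 5 mm on the vial
- small_bottle: bystander: taller amber bottle with yellow cap, 52 mm diameter, 108 mm tall; origin at its underside
- flask: bystander: glass conical flask, 65 mm diameter, 107 mm tall; origin at its underside
- marker: bystander: marker pen lying flat, 12 x 124 mm; origin at its underside
- tape: bystander: tan tape roll lying flat, 72 mm diameter, 19 mm high; origin at its underside
- stopper: bystander: rubber stopper, 34 mm diameter, 28 mm high; origin at its underside
There are look-alikes about, which are no part of the job. Several things look just like the vial: the one meant starts farthest from the robot's base.

How it is judged:
On the way, in this order (a step that is already met when the one before it is completed fails the run):
1. the vial stands upright on the clip's floor with the sprung jaws closed on it, released by the robot (z of vial in the frame of clip_floor between -0.004 and 0.004 m and horizontal distance between vial and clip_floor below 0.006 m and angle between vial's own z axis and vertical below 0.1 rad and value of joint each of jaw_front, jaw_back above 0.07 rad and contact force between each of the arm, the fingers and vial below 0.2 N), for 0.2 s.
2. the safety catch is flipped over, clear of the lever, with the lever still at rest (value of joint catch above 1.5 rad and value of joint lever below 0.1 rad), for 0.2 s.
3. the lever is pulled to its stop by the robot, catch clear, the pad pressing on the vial (value of joint lever above 0.74 rad and value of joint catch above 1.5 rad and contact force between the fingers and lever above 1 N and contact force between pad and vial above 1 N), for 0.2 s.
At the end, for the whole second after the job is handed in: The robot's fingers hold the lever at its stop (joint above 0.74 of 0.8 rad, over 1 N on it), catch flipped (above 1.5 rad), pad pressing on the vial (over 1 N); vial upright (0.1 rad) on the clip's floor, within 6 mm of its centre, in the jaws and not touched by the robot (all of step 1 and all of step 3); the arm keeps its last pose, push and grip.
It fails at once if the small bottle is shifted by more than 30 mm (distance of small_bottle from where it was at the start of the episode above 0.03 m).
It fails at once if the flask is shifted by more than 30 mm (distance of flask from where it was at the start of the episode above 0.03 m).
It fails at once if the marker is shifted by more than 30 mm (distance of marker from where it was at the start of the episode above 0.03 m).
It fails at once if the tape is shifted by more than 30 mm (distance of tape from where it was at the start of the episode above 0.03 m).
It fails at once if the stopper is shifted by more than 30 mm (distance of stopper from where it was at the start of the episode above 0.03 m).
It also fails if it takes over 72 s, if anything falls off the work surface, if the arm or the gripper's body presses on something with over 40 N, if the wrist force passes 120 N, or if a joint passes its speed limit or range.

## Working session

There is one attempt and no reset: what is moved stays moved. The work goes in short steps, Python scripts to look and compute and a tool call to move; the robot and the scene stay as the last step left them, time stands still between calls to the robot, and variables do not carry over. Pictures are saved under pics/ and viewed, and the job is handed in when it is done.

Besides the shell and the picture viewer there is one more tool, called after "Emit:" by a JSON object that holds its "op" and its "data", one argument or row to a line. arm_command: Moves the arm, as the interface text tells. Its arguments: {"type":"object","properties":{"steps":{"type":"array"}},"required":["steps"]}

```bash
ls; mkdir -p pics; cat > h.py <<'E'
from station import *
import numpy as np, cv2, pickle
from scipy.spatial.transform import Rotation as R
def save(p,n,scale=1):
    cv2.imwrite('pics/'+n+'.png',cv2.cvtColor(p['pixels'],cv2.COLOR_RGB2BGR))
def und(p,uv):
    K=np.array(p['intrinsics']);k1=p['k1']
    d=np.array([(uv[0]-K[0,2])/K[0,0],(uv[1]-K[1,2])/K[1,1]])
    u=d.copy()
    for _ in range(30): u=d/(1+k1*(u@u))
    return u
def ray(p,uv):
    E=np.array(p['extrinsics']);u=und(p,uv)
    d=E[:3,:3].T@np.array([u[0],u[1],1]);o=-E[:3,:3].T@E[:3,3]
    return o,d
def at_z(p,uv,z):
    o,d=ray(p,uv);return o+d*(z-o[2])/d[2]
def at_depth(p,uv):
    c,r=int(round(uv[0])),int(round(uv[1]))
    o,d=ray(p,uv);return o+d*float(p['z_map'][r,c])
def cloud(p,mask=None):
    K=np.array(p['intrinsics']);E=np.array(p['extrinsics']);k1=p['k1']
    v,u=np.nonzero((p['z_map']>0)&(mask if mask is not None else True))
    d=np.stack([(u-K[0,2])/K[0,0],(v-K[1,2])/K[1,1]],1);s=d.copy()
    for _ in range(30): s=d/(1+k1*(s**2).sum(1))[:,None]
    z=p['z_map'][v,u][:,None]
    c=np.hstack([s*z,z]);return (c-E[:3,3])@E[:3,:3],u,v
def proj(p,X):
    E=np.array(p['extrinsics']);K=np.array(p['intrinsics'])
    c=E[:3,:3]@np.array(X)+E[:3,3];s=c[:2]/c[2];s=s*(1+p['k1']*(s@s))
    return s*[K[0,0],K[1,1]]+K[:2,2]
E
python3 - <<'E'
from h import *
print(get_state())
for n in('scene','top'):
    p=capture(n);save(p,n+'0')
    E=np.array(p['extrinsics']);print(n,-E[:3,:3].T@E[:3,3],E[2,:3],p['k1'])
    for l in ['press','clip_floor','vial','catch_tab','catch_hinge','lever_grip','lever_hinge','pad','small_bottle','flask','marker','tape','stopper']:
        for r in place_of(p,l)[:6]:
            if r['score']>.2: print(l,round(r['score'],2),np.round(r['location'],1),end=' ');print(np.round(at_z(p,r['location'],{'clip_floor':.022,'catch_tab':.12,'catch_hinge':.09,'lever_hinge':.05,'lever_grip':.05+.155*np.cos(.7)}.get(l,0)),4), np.round(at_depth(p,r['location']),3))
E
```

```text
pics
{'t': 0.0, 'joint_pos': array([ 0.67152427,  0.61587073, -0.01260625,  1.42486889,  0.0081585 ,
        1.10335709, -0.0403855 ]), 'qvel': array([-0.00029259,  0.00012503, -0.00179122,  0.00046286,  0.00071014,
       -0.0004515 , -0.00109222]), 'tau': array([ 7.60232547e-05, -4.58938229e+01,  2.09597102e-01, -1.65743083e+01,
       -6.09763479e-02,  2.04475044e-02,  2.59427052e-04]), 'tool_pos': array([ 0.4973789, -0.4172756,  0.2175226]), 'ee_rot': array([-1.09156017e-03,  9.06263489e-01,  4.22711468e-01, -5.59439216e-04]), 'contact_force': array([ 0.30770901,  0.42214366, -0.54128237]), 'moment': array([ 0.09043271,  0.01008711, -0.00088609]), 'width': 1.0019617331516277}
scene [-0.58411283 -0.86715813  1.09133593] [ 0.64256294  0.51425428 -0.56802764] 0.04913371611727322
press 0.89 [333.8 225.7] [0.5503 0.0196 0.    ] [0.54  0.011 0.01 ]
press 0.38 [378.5 264. ] [ 0.4843 -0.2223  0.    ] [ 0.327 -0.317  0.161]
clip_floor 0.75 [348.4 231.9] [ 0.5328 -0.0594  0.022 ] [ 0.525 -0.065  0.029]
catch_tab 0.54 [340.8 164.3] [0.7489 0.1486 0.12  ] [0.781 0.173 0.097]
catch_tab 0.53 [
[... 1423 characters left out ...]
.5623 0.075  0.12  ] [0.574 0.074 0.097]
catch_hinge 0.85 [298.3 201.8] [0.5182 0.0863 0.09  ] [0.554 0.085 0.01 ]
lever_grip 0.59 [287.2 143.6] [0.6586 0.0888 0.1686] [0.195 0.104 0.94 ]
lever_hinge 0.75 [298.6 198.3] [0.5468 0.0828 0.05  ] [0.524 0.084 0.099]
lever_hinge 0.43 [299.8 202.1] [0.5346 0.0814 0.05  ] [0.553 0.08  0.01 ]
pad 0.56 [334.2 196. ] [ 0.5573 -0.0224  0.    ] [ 0.537 -0.018  0.045]
small_bottle 0.6 [410.1 205.3] [ 0.4856 -0.2342  0.    ] [ 0.458 -0.217  0.069]
flask 0.61 [199.6 195.1] [0.6358 0.3666 0.    ] [0.617 0.36  0.038]
marker 0.49 [451.1 187.1] [ 0.5195 -0.3691  0.    ] [ 0.516 -0.366  0.009]
stopper 0.65 [256.7 272.7] [0.3698 0.2324 0.    ] [0.319 0.218 0.161]
```

View pics/scene0.png

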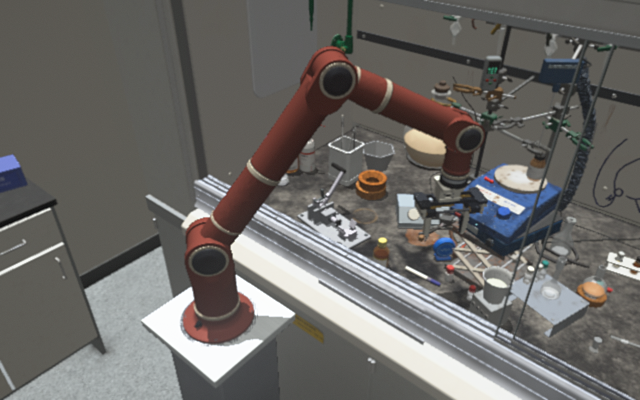

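View pics/top0.png

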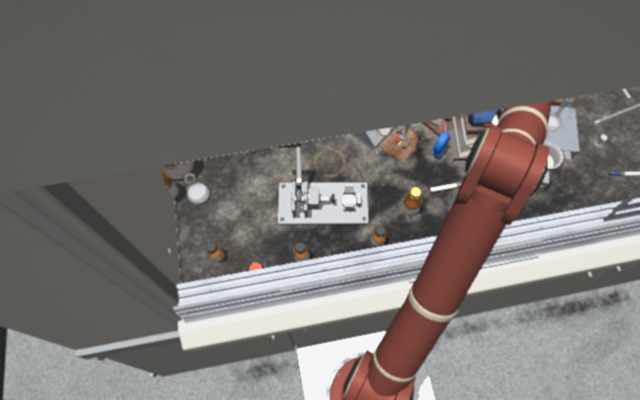

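Top view: press around (322,203); vial look-alikes at (215,252), (301,251), (379,236), and possibly another at (168,177). Next I'll zoom in.

```bash
python3 - <<'E'
from h import *
p=capture('top');pickle.dump(p,open('top1.pkl','wb'))
im=cv2.cvtColor(p['pixels'],cv2.COLOR_RGB2BGR)
cv2.imwrite('pics/z1.png',cv2.resize(im[120:290,140:300],None,fx=3.5,fy=3.5,interpolation=cv2.INTER_CUBIC))
cv2.imwrite('pics/z2.png',cv2.resize(im[120:260,260:440],None,fx=4,fy=4,interpolation=cv2.INTER_CUBIC))
s=capture('scene');pickle.dump(s,open('sc1.pkl','wb'))
im=cv2.cvtColor(s['pixels'],cv2.COLOR_RGB2BGR)
cv2.imwrite('pics/z3.png',cv2.resize(im[130:290,260:460],None,fx=3.5,fy=3.5,interpolation=cv2.INTER_CUBIC))
for q in(p,s):
  for l in('vial','tape'):
    for r in regions_of(q,l): print(l,r['score'],r['location'],r['mask'].sum())
E
```

```text
vial 0.52 [214.5, 252.6] 276
vial 0.52 [379.0, 237.0] 274
vial 0.5 [300.7, 252.6] 251
tape 0.44 [299.6, 190.6] 116
```

View pics/z1.png

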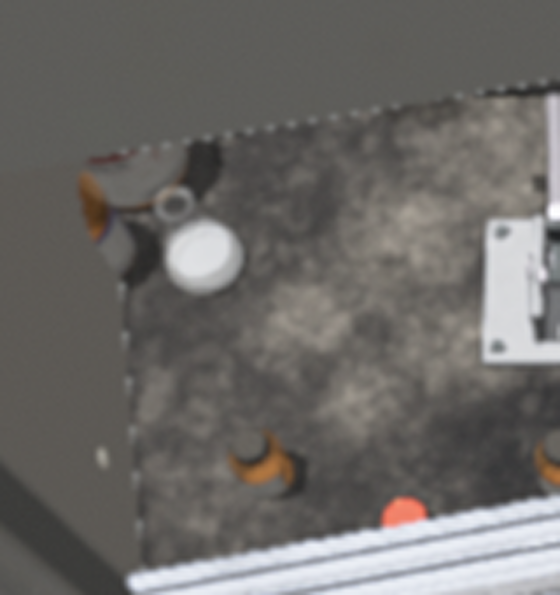

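View pics/z2.png

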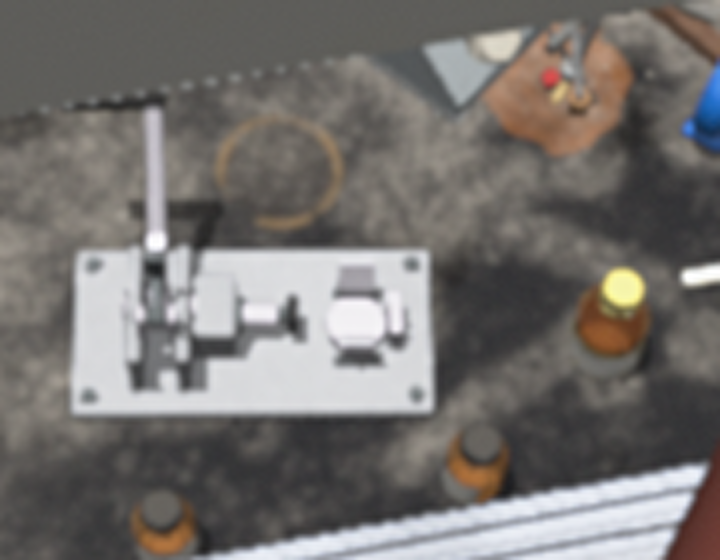

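View pics/z3.png

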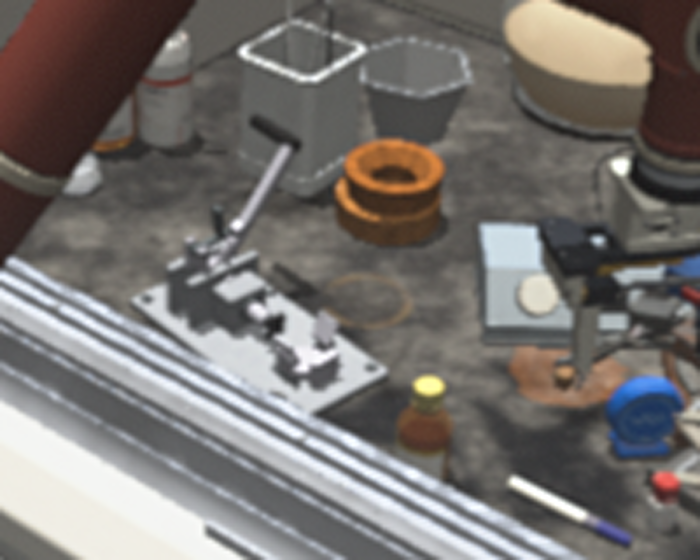

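```bash
python3 - <<'E'
from h import *
s=pickle.load(open('sc1.pkl','rb'));p=pickle.load(open('top1.pkl','rb'))
im=cv2.cvtColor(s['pixels'],cv2.COLOR_RGB2BGR)
cv2.imwrite('pics/z4.png',cv2.resize(im[120:360,400:640],None,fx=2.5,fy=2.5,interpolation=cv2.INTER_CUBIC))
im=cv2.cvtColor(p['pixels'],cv2.COLOR_RGB2BGR)
cv2.imwrite('pics/z5.png',cv2.resize(im[80:260,400:640],None,fx=3,fy=3,interpolation=cv2.INTER_CUBIC))
for c in [(590,290),(441,90),(537,165),(562,375),(372,180),(365,215)]:print(c,at_depth(s,c))
E
```

```text
(590, 290) [ 0.73881685 -0.78905667  0.05627589]
(441, 90) [ 0.89821861 -0.14955788  0.45507416]
(537, 165) [ 0.74894112 -0.54862489  0.38222738]
(562, 375) [ 0.28404718 -0.82960293  0.16616725]
(372, 180) [0.84424097 0.06194447 0.03882828]
(365, 215) [ 0.67634558 -0.02817735  0.00107986]
```

View pics/z4.png

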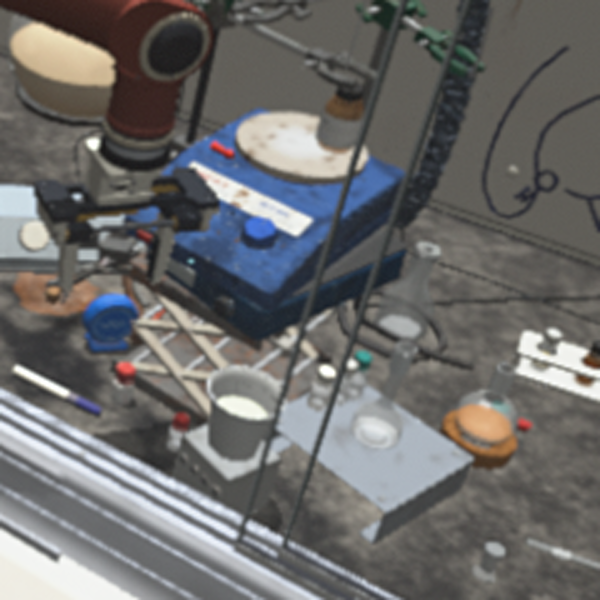

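View pics/z5.png

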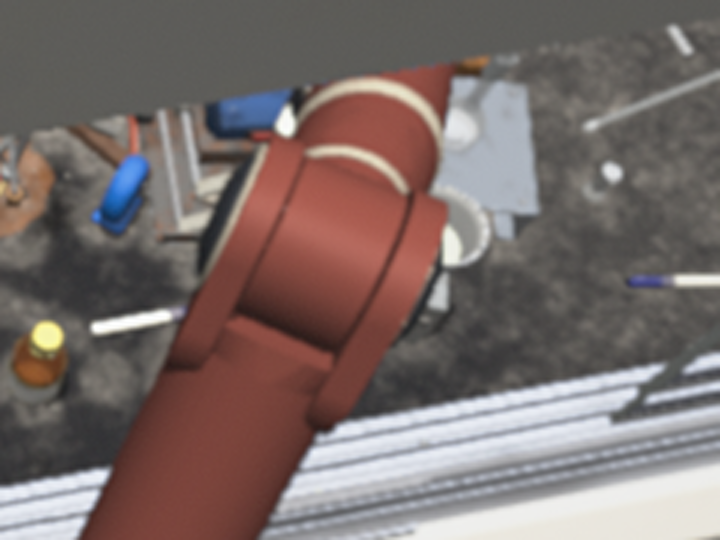

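The vial farthest from the base is the one at about (0.43, 0.34); nothing amber stands on the worktop further right. Next: precise geometry from depth.

```bash
python3 - <<'E'
from h import *
p=pickle.load(open('top1.pkl','rb'));s=pickle.load(open('sc1.pkl','rb'))
for n,q in(('top',p),('sc',s)):
    X,u,v=cloud(q)
    m=(X[:,0]>.42)&(X[:,0]<.66)&(abs(X[:,1]-.01)<.2)
    print(n,'table z',np.median(X[(abs(X[:,0]-.5)<.1)&(abs(X[:,1]-.25)<.05)&(abs(X[:,2])<.03),2]))
    a=X[m&(X[:,2]>.006)&(X[:,2]<.014)]
    r=cv2.minAreaRect((a[:,:2]*1000).astype(np.float32));print('plate',len(a),r,a[:,2].mean())
    for z0,z1 in((.03,.045),(.04,.052),(.052,.066),(.066,.075),(.085,.1),(.1,.13),(.13,.16),(.16,.2)):
        b=X[m&(X[:,2]>z0)&(X[:,2]<z1)|((X[:,2]>z0)&(X[:,2]<z1)&(abs(X[:,0]-.6)<.1)&(abs(X[:,1]-.08)<.08))]
        if len(b): print(z0,z1,len(b),np.round(np.percentile(b,[2,50,98],axis=0),3).tolist())
X,u,v=cloud(p)
for c in((.43,.34),(.39,.11),(.39,-.117)):
    m=(np.hypot(X[:,0]-c[0],X[:,1]-c[1])<.05)
    a=X[m&(X[:,2]>.073)&(X[:,2]<.09)]
    print(c,len(a),a.mean(0) if len(a) else '', np.percentile(X[m],[1,99],axis=0))
# projected 3d check: cap
for r in place_of(capture('top'),'vial'): print(r)
E
```

```text
top table z 0.0006254717619374259
plate 2321 ((539.9805908203125, 10.547622680664062), (238.74468994140625, 398.83544921875), 0.38612672686576843) 0.009982882359523104
0.03 0.045 185 [[0.497, -0.09, 0.031], [0.524, -0.009, 0.04], [0.548, 0.105, 0.045]]
0.04 0.052 198 [[0.498, -0.088, 0.04], [0.532, -0.009, 0.046], [0.552, 0.103, 0.052]]
0.052 0.066 272 [[0.496, -0.072, 0.052], [0.544, 0.042, 0.057], [0.568, 0.103, 0.065]]
0.066 0.075 195 [[0.504, 0.054, 0.066], [0.55, 0.074, 0.07], [0.59, 0.107, 0.074]]
0.085 0.1 92 [[0.518, 0.067, 0.088], [0.533, 0.08, 0.096], [0.589, 0.097, 0.1]]
0.1 0.13 84 [[0.523, 0.065, 0.1], [0.589, 0.073, 0.113], [0.611, 0.095, 0.129]]
0.13 0.16 76 [[0.548, 0.058, 0.13], [0.62, 0.067, 0.144], [0.637, 0.083, 0.16]]
0.16 0.2 97 [[0.636, 0.056, 0.162], [0.648, 0.072, 0.172], [0.652, 0.115, 0.18]]
sc table z 0.0012832638954658098
plate 733 ((566.4459838867188, 9.83465576171875), (186.74781799316406, 399.1731262207031), 0.06082689389586449) 0.010340988788886432
0.03 0.045 203 [[0.496, -0.09, 0.031], [0.521, 0.005, 0.038], [0.561, 0.105, 0.045]]
0.04 0.052 198 [[0.
[... 382 characters left out ...]
.087, 0.128]]
0.13 0.16 50 [[0.549, 0.058, 0.13], [0.622, 0.065, 0.142], [0.638, 0.08, 0.158]]
0.16 0.2 81 [[0.632, 0.053, 0.161], [0.648, 0.076, 0.173], [0.66, 0.12, 0.183]]
(0.43, 0.34) 91 [0.43826806 0.33652488 0.0790432 ] [[ 0.38297902  0.29297557 -0.00607366]
 [ 0.47172571  0.38612209  0.08163339]]
(0.39, 0.11) 95 [0.39191723 0.10404025 0.0793573 ] [[ 0.37144082  0.06258872 -0.00490668]
 [ 0.43688653  0.15708091  0.08474636]]
(0.39, -0.117) 85 [ 0.39802192 -0.11458344  0.07912396] [[ 0.37728034 -0.16419653 -0.00524779]
 [ 0.4360724  -0.0697899   0.08324791]]
{'location': [380.2, 242.1], 'score': 0.72}
{'location': [299.8, 254.8], 'score': 0.69}
{'location': [216.9, 256.5], 'score': 0.6}
```

```bash
python3 - <<'E'
from h import *
p=pickle.load(open('top1.pkl','rb'))
g=p['pixels'].min(2)
m=np.zeros(g.shape,np.uint8);m[165:240,265:385]=(g[165:240,265:385]>120)
n,l,st,_=cv2.connectedComponentsWithStats(m)
k=1+st[1:,4].argmax();m=(l==k).astype(np.uint8)
c=max(cv2.findContours(m,cv2.RETR_EXTERNAL,cv2.CHAIN_APPROX_NONE)[0],key=cv2.contourArea)[:,0]
W=np.array([at_z(p,q,.010)[:2]*1000 for q in c.astype(float)])
# keep boundary below/sides: fit lines
lo=W[(W[:,1]>-100)&(W[:,1]<120)]
r=cv2.minAreaRect(W.astype(np.float32));print(r)
# long edge fits: front edge x<500
f=W[(W[:,0]<490)&(W[:,1]>-105)&(W[:,1]<125)];print('front',np.polyfit(f[:,1],f[:,0],1),len(f))
f=W[(W[:,0]>590)&(W[:,1]>-105)&(W[:,1]<60)];print('back',np.polyfit(f[:,1],f[:,0],1),f[:,0].max(),len(f))
f=W[(W[:,1]<-100)&(W[:,0]>495)&(W[:,0]<590)];print('right',np.polyfit(f[:,0],f[:,1],1),len(f))
f=W[(W[:,1]>125)&(W[:,0]>495)&(W[:,0]<590)];print('left',np.polyfit(f[:,0],f[:,1],1),len(f))
im=cv2.cvtColor(p['pixels'],cv2.COLOR_RGB2BGR)
cv2.drawContours(im,[c[:,None]],-1,(0,0,255),1)
cv2.imwrite('pics/z6.png',cv2.resize(im[120:260,260:440],None,fx=4,fy=4,interpolation=cv2.INTER_NEAREST))
X,u,v=cloud(p)
for c0 in((.44,.337),):
    a=X[(np.hypot(X[:,0]-c0[0],X[:,1]-c0[1])<.03)&(X[:,2]>.073)&(X[:,2]<.09)]
    print(cv2.minEnclosingCircle((a[:,:2]*1000).astype(np.float32)),len(a))
E
```

```text
((569.4873046875, 21.24273681640625), (285.3777160644531, 190.00270080566406), 79.52711486816406)
front [1.59430054e-01 4.71631616e+02] 79
back [3.10720717e-01 6.05863627e+02] 673.0471350165587 58
right [-7.06027565e-02 -7.71391275e+01] 35
left [-1.76635759e-01  2.47880469e+02] 65
((439.1181335449219, 337.0104675292969), 15.048358917236328) 91
```

View pics/z6.png

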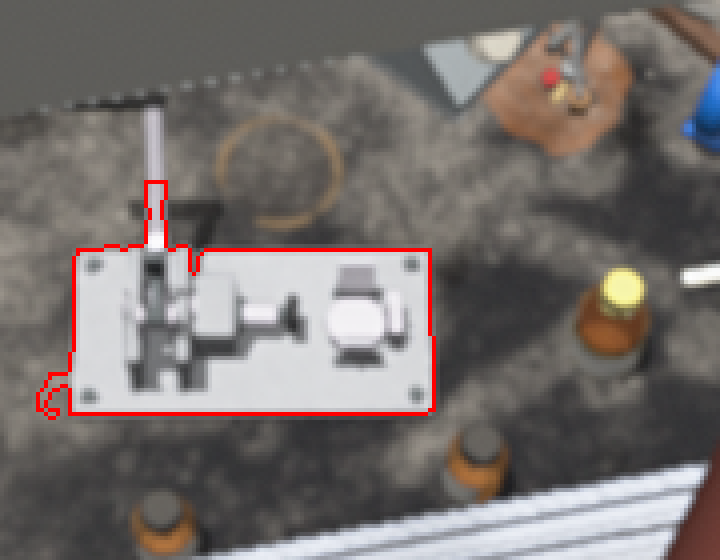

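```bash
python3 - <<'E'
from h import *
from scipy.optimize import least_squares
p=pickle.load(open('top1.pkl','rb'))
g=cv2.cvtColor(p['pixels'],cv2.COLOR_RGB2GRAY).astype(float)
K=p['intrinsics']
def sub(pts,d,n=4):
    out=[]
    for q in pts:
        t=np.arange(-n,n+.01,.25);s=np.array([cv2.getRectSubPix(g.astype(np.float32),(1,1),(float(q[0]+d[0]*a),float(q[1]+d[1]*a)))[0,0] for a in t])
        gr=np.gradient(cv2.GaussianBlur(s[:,None],(1,9),0)[:,0]);i=abs(gr).argmax();out.append((q[0]+d[0]*t[i],q[1]+d[1]*t[i]))
    return np.array(out)
Z=lambda x,y:(260+(x+.5)/4-.5,120+(y+.5)/4-.5)
front=sub([Z(x,411) for x in range(130,420,8)],(0,1))
back=sub([Z(x,250) for x in list(range(210,420,8))],(0,1))
right=sub([Z(432,y) for y in range(270,400,8)],(1,0))
left=sub([Z(73,y) for y in range(265,365,8)],(1,0))
for z in(.01,.005,.0):
    print(z)
    F=np.array([at_z(p,q,z if True else 0)[:2] for q in front]);
    W={'f':F,**{k:np.array([at_z(p,q,.01)[:2] for q in v]) for k,v in(('b',back),('r',right),('l',left))}}
    def res(a):
        c,s=np.cos(a[2]),np.sin(a[2]);o=[]
        T=lambda w:(w-a[:2])@np.array([[c,-s],[s,c]])
        return np.concatenate([T(W['f'])[:,0]+.065,T(W['b'])[:,0]-.065,T(W['r'])[:,1]+.13,T(W['l'])[:,1]-.13])
    r=least_squares(res,[.54,.01,0],loss='soft_l1',f_scale=.001,x_scale=[.01,.01,.1]);e=r.fun
    k=np.cumsum([len(front),len(back),len(right)])
    print(np.round(r.x,4),[np.round((np.median(i),i.std()),4).tolist() for i in np.split(res(r.x),k)])
E
```

```text
0.01
[ 0.5396  0.0153 -0.1866] [[-0.0002, 0.0003], [0.0003, 0.0005], [0.0, 0.0005], [-0.0001, 0.0003]]
0.005
[ 0.5409  0.0151 -0.1903] [[0.0004, 0.0003], [-0.0011, 0.0005], [0.0, 0.0006], [-0.0001, 0.0004]]
0.0
[ 0.5424  0.0148 -0.1949] [[0.0009, 0.0005], [-0.0024, 0.0005], [0.0002, 0.0007], [-0.0002, 0.0005]]
```

```bash
cat >> h.py <<'E'
PO=np.array([.5396,.0153]);YAW=-.187
c_,s_=np.cos(YAW),np.sin(YAW)
RP=np.array([[c_,-s_],[s_,c_]])
def loc(X): X=np.array(X);return np.concatenate([(X[...,:2]-PO)@RP,X[...,2:]],-1)
def wor(L): L=np.array(L,float);return np.concatenate([L[...,:2]@RP.T+PO,L[...,2:]],-1)
E
python3 - <<'E'
from h import *
for f in('top1.pkl','sc1.pkl'):
    p=pickle.load(open(f,'rb'));X,u,v=cloud(p);L=loc(X)
    print(f)
    def show(n,m):
        b=L[m]*1000
        if len(b): print(n,len(b),np.round(np.percentile(b,[3,50,97],axis=0)).tolist())
    x,y,z=L.T
    inn=(abs(x)<.065)
    show('floor',(abs(x)<.03)&(y<-.03)&(y>-.12)&(abs(z-.022)<.004))
    show('stop',(abs(x)<.02)&(y<-.09)&(y>-.12)&(z>.03)&(z<.048))
    show('jawF',(x>-.06)&(x<-.015)&(y<-.055)&(y>-.11)&(z>.03))
    show('jawB',(x<.06)&(x>.015)&(y<-.055)&(y>-.11)&(z>.03))
    show('pad',(abs(x)<.03)&(y<-.02)&(y>-.06)&(z>.03))
    show('cheek/rambox',inn&(y>-.02)&(y<.04)&(z>.03))
    show('lever area >.075',(x<.12)&(x>-.06)&(y>.03)&(y<.16)&(z>.075)&(z<.1))
    for a in np.arange(.06,.2,.01):
        show('  z%.2f'%a,(x<.16)&(x>-.06)&(y>.03)&(y<.16)&(z>a)&(z<a+.01))
    show('grip',(x>.07)&(x<.16)&(y>.09)&(y<.16)&(z>.14)&(z<.2))
E
```

```text
top1.pkl
floor 139 [[-29.0, -94.0, 18.0], [0.0, -73.0, 22.0], [25.0, -56.0, 26.0]]
stop 46 [[-17.0, -107.0, 36.0], [-3.0, -102.0, 42.0], [14.0, -98.0, 47.0]]
jawF 52 [[-32.0, -105.0, 31.0], [-26.0, -78.0, 41.0], [-15.0, -63.0, 61.0]]
jawB 74 [[18.0, -87.0, 36.0], [24.0, -75.0, 49.0], [31.0, -64.0, 63.0]]
pad 35 [[-11.0, -33.0, 34.0], [-4.0, -30.0, 46.0], [8.0, -21.0, 53.0]]
cheek/rambox 264 [[-26.0, -15.0, 33.0], [-5.0, 21.0, 54.0], [20.0, 38.0, 60.0]]
lever area >.075 115 [[-40.0, 47.0, 75.0], [-19.0, 64.0, 95.0], [36.0, 79.0, 100.0]]
  z0.06 137 [[-49.0, 41.0, 60.0], [-1.0, 58.0, 68.0], [35.0, 86.0, 70.0]]
  z0.07 114 [[-47.0, 45.0, 70.0], [-7.0, 55.0, 72.0], [36.0, 86.0, 77.0]]
  z0.08 11 [[-32.0, 53.0, 81.0], [-31.0, 60.0, 85.0], [22.0, 76.0, 89.0]]
  z0.09 87 [[-33.0, 53.0, 91.0], [-17.0, 64.0, 96.0], [37.0, 77.0, 100.0]]
  z0.10 36 [[-29.0, 53.0, 100.0], [27.0, 64.0, 104.0], [45.0, 77.0, 110.0]]
  z0.11 25 [[-2.0, 60.0, 110.0], [45.0, 67.0, 115.0], [55.0, 70.0, 120.0]]
  z0.12 23 [[-3.0, 61.0, 120.0], [52.0, 65.0, 126.0], [64.0, 71.0, 130.0]]
  z0.13 28 [[-4.0, 60.0, 130.0], [5
[... 1380 characters left out ...]
, [51.0, 74.0, 109.0]]
  z0.11 25 [[-2.0, 58.0, 110.0], [44.0, 63.0, 115.0], [59.0, 72.0, 120.0]]
  z0.12 22 [[-5.0, 57.0, 122.0], [50.0, 64.0, 125.0], [64.0, 73.0, 129.0]]
  z0.13 22 [[-3.0, 58.0, 130.0], [63.0, 63.0, 133.0], [77.0, 76.0, 139.0]]
  z0.14 12 [[68.0, 59.0, 140.0], [75.0, 63.0, 144.0], [87.0, 67.0, 147.0]]
  z0.15 16 [[70.0, 59.0, 151.0], [79.0, 64.0, 154.0], [90.0, 72.0, 159.0]]
  z0.16 28 [[83.0, 58.0, 161.0], [93.0, 71.0, 166.0], [99.0, 119.0, 170.0]]
  z0.17 47 [[89.0, 57.0, 171.0], [96.0, 90.0, 175.0], [106.0, 124.0, 179.0]]
  z0.18 6 [[92.0, 57.0, 181.0], [94.0, 76.0, 182.0], [95.0, 113.0, 183.0]]
grip 33 [[89.0, 91.0, 165.0], [94.0, 108.0, 174.0], [105.0, 125.0, 181.0]]
```

```bash
cat >> h.py <<'E'
def pose(st=None):
    st=st or get_state();q=np.array(st['ee_rot']);return np.array(st['tool_pos']),R.from_quat(q[[1,2,3,0]])
def down(yang,tilt=0):
    # tool z down, tool y at world angle yang; tilt about press y axis given elsewhere
    y=np.array([np.cos(yang),np.sin(yang),0]);z=np.array([0,0,-1.]);x=np.cross(y,z)
    return R.from_matrix(np.stack([x,y,z],1))
def plan(P1,R1,n,start=None):
    P0,R0=start or pose()
    dr=(R0.inv()*R1).as_rotvec();pts=[]
    for i in range(n):
        Ra=R0*R.from_rotvec(dr*i/n);d=Ra.inv().apply((np.array(P1)-P0)/n)*1000
        pts.append([*np.round(d,1),*np.round(dr/n,4)])
    for r in pts: print(r)
E
python3 - <<'E'
from h import *
plan([.439,.337,.2],down(1.384),15)
E
```

```text
[np.float64(36.0), np.float64(-35.3), np.float64(1.2), np.float64(0.0), np.float64(-0.0), np.float64(-0.1388)]
[np.float64(40.6), np.float64(-30.0), np.float64(1.2), np.float64(0.0), np.float64(-0.0), np.float64(-0.1388)]
[np.float64(44.3), np.float64(-24.1), np.float64(1.2), np.float64(0.0), np.float64(-0.0), np.float64(-0.1388)]
[np.float64(47.2), np.float64(-17.8), np.float64(1.2), np.float64(0.0), np.float64(-0.0), np.float64(-0.1388)]
[np.float64(49.2), np.float64(-11.1), np.float64(1.2), np.float64(0.0), np.float64(-0.0), np.float64(-0.1388)]
[np.float64(50.3), np.float64(-4.1), np.float64(1.2), np.float64(0.0), np.float64(-0.0), np.float64(-0.1388)]
[np.float64(50.4), np.float64(2.9), np.float64(1.2), np.float64(0.0), np.float64(-0.0), np.float64(-0.1388)]
[np.float64(49.5), np.float64(9.8), np.float64(1.2), np.float64(0.0), np.float64(-0.0), np.float64(-0.1388)]
[np.float64(47.7), np.float64(16.6), np.float64(1.2), np.float64(0.0), np.float64(-0.0), np.float64(-0.1388)]
[np.float64(44.9), np.float64(23.0), np.float64(1.2), np.float64(0.0), np.float64(-0.0), np.float64(-0.1388)]
[np.float64(41.3), np.float64(29.0), np.float64(1.2), np.float64(0.0), np.float64(-0.0), np.float64(-0.1388)]
[np.float64(36.9), np.float64(34.4), np.float64(1.2), np.float64(0.0), np.float64(-0.0), np.float64(-0.1388)]
[np.float64(31.8), np.float64(39.2), np.float64(1.2), np.float64(0.0), np.float64(-0.0), np.float64(-0.1388)]
[np.float64(26.1), np.float64(43.2), np.float64(1.2), np.float64(0.0), np.float64(-0.0), np.float64(-0.1388)]
[np.float64(19.8), np.float64(46.4), np.float64(1.2), np.float64(0.0), np.float64(-0.0), np.float64(-0.1388)]
```

Emit:
{"op": "arm_command", "data": {
  "steps": [
    {"dx": 36,"dy": -35,"dz": 0,"wz": -0.139,"jaw": 93},
    {"dx": 41,"dy": -30,"dz": 0,"wz": -0.139,"jaw": 93},
    {"dx": 44,"dy": -24,"dz": 0,"wz": -0.139,"jaw": 93},
    {"dx": 47,"dy": -18,"dz": 0,"wz": -0.139,"jaw": 93},
    {"dx": 49,"dy": -11,"dz": 0,"wz": -0.139,"jaw": 93}
  ]
}}

```text
invalid input
```

Emit:
{"op": "arm_command", "data": {
  "steps": [
    {"dx": 50,"dy": -4,"dz": 0,"wz": -0.139,"jaw": 93},
    {"dx": 50,"dy": 3,"dz": 0,"wz": -0.139,"jaw": 93},
    {"dx": 49,"dy": 10,"dz": 0,"wz": -0.139,"jaw": 93},
    {"dx": 48,"dy": 17,"dz": 0,"wz": -0.139,"jaw": 93},
    {"dx": 45,"dy": 23,"dz": 0,"wz": -0.139,"jaw": 93}
  ]
}}

```text
invalid input
```

Emit:
{"op": "arm_command", "data": {
  "steps": [
    {"dx": 41,"dy": 29,"dz": 0,"wz": -0.139,"jaw": 93},
    {"dx": 37,"dy": 34,"dz": 0,"wz": -0.139,"jaw": 93},
    {"dx": 32,"dy": 39,"dz": 0,"wz": -0.139,"jaw": 93},
    {"dx": 26,"dy": 43,"dz": 0,"wz": -0.139,"jaw": 93},
    {"dx": 20,"dy": 46,"dz": 0,"wz": -0.139,"jaw": 93}
  ]
}}

```text
invalid input
```

```bash
python3 - <<'E'
from h import *
p=capture('top');save(p,'top2');s=capture('scene');save(s,'sc2')
st=get_state();print(st['t'],st['tool_pos'],st['joint_pos'],st['contact_force'],st['width'])
X,u,v=cloud(p)
a=X[(np.hypot(X[:,0]-.439,X[:,1]-.337)<.03)&(X[:,2]>.073)&(X[:,2]<.09)];print(len(a),a.mean(0) if len(a) else '')
X,u,v=cloud(s)
a=X[(np.hypot(X[:,0]-.439,X[:,1]-.337)<.03)&(X[:,2]>.073)&(X[:,2]<.09)];print(len(a),a.mean(0) if len(a) else '')
for l in('vial','tape','flask'):
  for q in(p,s):
    for r in place_of(q,l): print(l,r['score'],r['location'],at_z(q,r['location'],0),at_depth(q,r['location']))
plan([.439,.337,.2],down(1.384),1)
E
```

```text
1.9 [ 0.49796177 -0.41771309  0.21865486] [ 0.67151465  0.61486887 -0.01257515  1.423417    0.00806175  1.10340519
 -0.0404003 ] [0.50283371 0.53116838 0.59894237] 1.0001288512169368
92 [0.43787879 0.33587486 0.07907832]
0 
vial 0.84 [217.0, 256.8] [0.43626872 0.33522398 0.        ] [0.42027415 0.32799999 0.04409683]
vial 0.62 [300.3, 256.6] [0.39259915 0.10677535 0.        ] [0.37492606 0.10701816 0.05346879]
vial 0.61 [377.6, 239.3] [ 0.40125035 -0.11672448  0.        ] [ 0.38336014 -0.10773675  0.05310135]
flask 0.64 [196.4, 195.2] [0.63732462 0.37587049 0.        ] [0.61337038 0.3667848  0.04688738]
flask 0.49 [280.6, 181.6] [0.64082139 0.37317265 0.        ] [0.61787929 0.34994217 0.02043991]
[np.float64(540.3), np.float64(-530.2), np.float64(18.7), np.float64(-0.0), np.float64(-0.0001), np.float64(-2.082)]
```

View pics/top2.png

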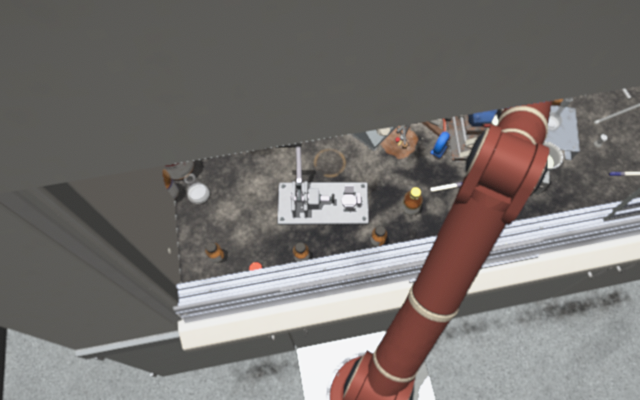

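View pics/sc2.png

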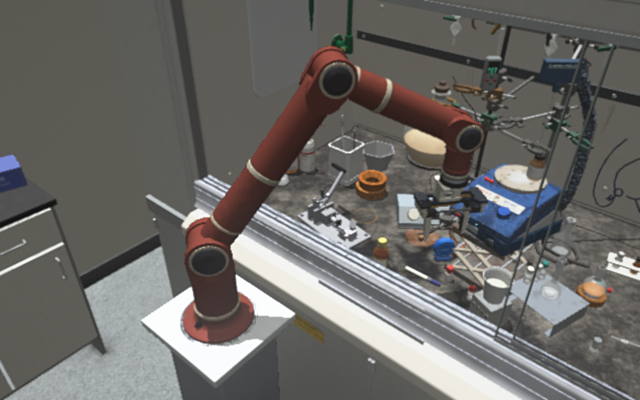

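The calls were refused, so the arm hasn't moved; rows probably need all seven keys.

Emit:
{"op": "arm_command", "data": {
  "steps": [
    {"dx": 36,"dy": -35,"dz": 0,"wx": 0,"wy": 0,"wz": -0.139,"jaw": 93},
    {"dx": 41,"dy": -30,"dz": 0,"wx": 0,"wy": 0,"wz": -0.139,"jaw": 93},
    {"dx": 44,"dy": -24,"dz": 0,"wx": 0,"wy": 0,"wz": -0.139,"jaw": 93},
    {"dx": 47,"dy": -18,"dz": 0,"wx": 0,"wy": 0,"wz": -0.139,"jaw": 93},
    {"dx": 49,"dy": -11,"dz": 0,"wx": 0,"wy": 0,"wz": -0.139,"jaw": 93}
  ]
}}

```text
t: 2.82
tool_pos: [0.4783, -0.1653, 0.219]
ee_rot: [0.0, 0.707, 0.708, 0.0]
contact_force: [0.5, -0.5, 0.3]
width: 1.0
```

Emit:
{"op": "arm_command", "data": {
  "steps": [
    {"dx": 50,"dy": -4,"dz": 0,"wx": 0,"wy": 0,"wz": -0.139,"jaw": 93},
    {"dx": 50,"dy": 3,"dz": 0,"wx": 0,"wy": 0,"wz": -0.139,"jaw": 93},
    {"dx": 49,"dy": 10,"dz": 0,"wx": 0,"wy": 0,"wz": -0.139,"jaw": 93},
    {"dx": 48,"dy": 17,"dz": 0,"wx": 0,"wy": 0,"wz": -0.139,"jaw": 93},
    {"dx": 45,"dy": 23,"dz": 0,"wx": 0,"wy": 0,"wz": -0.139,"jaw": 93}
  ]
}}

```text
t: 3.45
tool_pos: [0.4593, 0.0857, 0.2191]
ee_rot: [0.001, 0.424, 0.906, 0.0]
contact_force: [0.5, -0.7, -0.9]
width: 1.0
```

Emit:
{"op": "arm_command", "data": {
  "steps": [
    {"dx": 41,"dy": 29,"dz": 0,"wx": 0,"wy": 0,"wz": -0.139,"jaw": 93},
    {"dx": 37,"dy": 34,"dz": 0,"wx": 0,"wy": 0,"wz": -0.139,"jaw": 93},
    {"dx": 32,"dy": 39,"dz": 0,"wx": 0,"wy": 0,"wz": -0.139,"jaw": 93},
    {"dx": 26,"dy": 43,"dz": 0,"wx": 0,"wy": 0,"wz": -0.139,"jaw": 93},
    {"dx": 20,"dy": 46,"dz": 0,"wx": 0,"wy": 0,"wz": -0.139,"jaw": 93}
  ]
}}

```text
t: 4.08
tool_pos: [0.4383, 0.336, 0.2189]
ee_rot: [0.0, 0.09, 0.996, 0.0]
contact_force: [0.3, -0.4, -0.1]
width: 1.003
```

```bash
python3 - <<'E'
from h import *
p=capture('top');save(p,'top3');s=capture('scene');save(s,'sc3')
st=get_state();print(st['t'],st['tool_pos'],st['joint_pos'],st['contact_force'],st['width'])
for l in('vial','tape','flask'):
  for q in(p,s):
    for r in place_of(q,l): print(l,r['score'],r['location'],at_z(q,r['location'],0),at_depth(q,r['location']))
plan([.438,.3365,.2],down(1.384),1)
E
```

```text
4.175 [0.43623279 0.33933488 0.21869367] [-0.28012144  0.5322148  -0.65247259  1.69798438  0.36285501  1.0341613
  0.34118891] [-0.38465573 -1.00591654 -0.24849332] 1.0015641979858507
vial 0.7 [301.6, 256.8] [0.39133283 0.10331341 0.        ] [0.37252285 0.10371817 0.05706949]
vial 0.68 [378.8, 240.4] [ 0.39738501 -0.11930019  0.        ] [ 0.3789379  -0.10984882  0.05522125]
vial 0.67 [217.1, 256.8] [0.43621565 0.3349494  0.        ] [0.41813585 0.32679282 0.04985115]
vial 0.47 [250.2, 204.2] [0.44805477 0.34783986 0.        ] [0.29848516 0.17177662 0.15814358]
tape 0.66 [461.2, 218.5] [ 0.4169826  -0.36865377  0.        ] [-0.05589445  0.11293719  1.35688781]
flask 0.54 [198.6, 196.7] [0.63120351 0.36990135 0.        ] [0.43388747 0.29610816 0.38966165]
flask 0.81 [281.0, 178.1] [0.66154126 0.39085403 0.        ] [0.62344222 0.35237701 0.03337914]
[np.float64(1.8), np.float64(3.7), np.float64(18.8), np.float64(-0.0011), np.float64(0.0008), np.float64(-0.0008)]
```

View pics/top3.png

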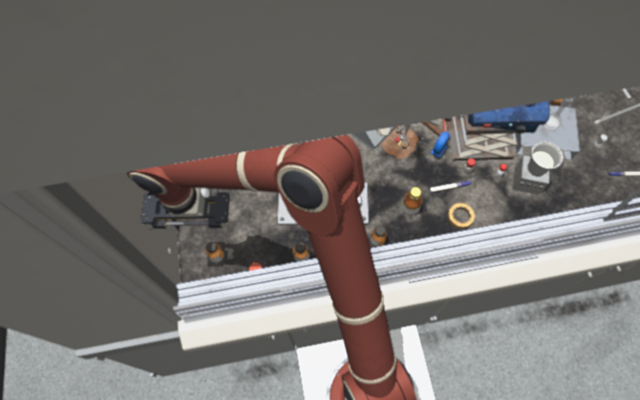

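View pics/sc3.png

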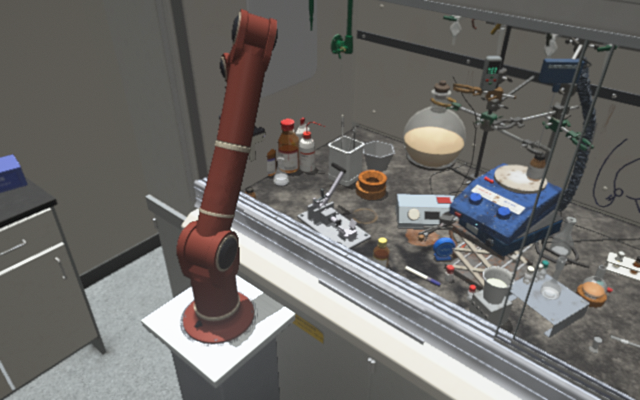

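Tape shows at (461,215). With the arm out of the way, the scene view now reveals an amber object at about (271,160) at the back left, which I'll check.

```bash
python3 - <<'E'
from h import *
s=capture('scene')
im=cv2.cvtColor(s['pixels'],cv2.COLOR_RGB2BGR)
cv2.imwrite('pics/z7.png',cv2.resize(im[100:220,220:360],None,fx=5,fy=5,interpolation=cv2.INTER_CUBIC))
for c in [(271,155),(271,163),(271,170),(250,190),(250,183)]:print(c,at_depth(s,c))
for l in('vial',):
    for r in regions_of(s,l)+place_of(s,l): print(l,r['score'],r['location'])
E
```

```text
(271, 155) [0.65374083 0.43427216 0.09629455]
(271, 163) [0.65283213 0.43605902 0.05860027]
(271, 170) [0.65025102 0.43577969 0.02646617]
(250, 190) [0.42733209 0.31745862 0.0879063 ]
(250, 183) [0.53573708 0.44064954 0.01547383]
vial 0.43 [250.4, 193.8]
vial 0.59 [250.3, 206.4]
```

View pics/z7.png

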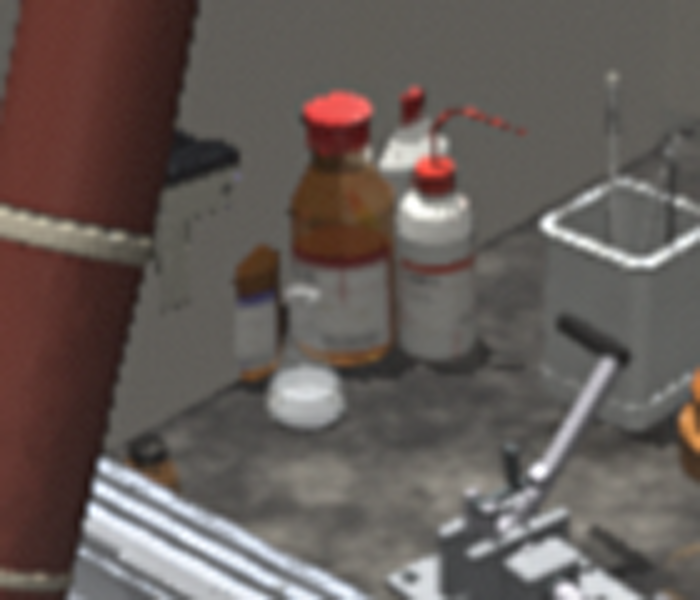

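```bash
python3 - <<'E'
from h import *
p=pickle.load(open('top1.pkl','rb'))
for c in [(178,220),(180,250),(181,270),(176,200)]:print(c,at_z(p,c,0),at_depth(p,c))
X,u,v=cloud(p);s=pickle.load(open('sc1.pkl','rb'))
m=(X[:,0]>.3)&(X[:,0]<.6)&(X[:,1]>.35)&(X[:,1]<.7)&(X[:,2]>.05)&(X[:,2]<.35)
print(m.sum(),np.percentile(X[m],[1,10,50,90],axis=0))
for x0 in np.arange(.3,.44,.01):
    b=X[(abs(X[:,0]-x0)<.005)&(abs(X[:,1]-.3)<.15)];print(round(x0,2),np.round(np.percentile(b[:,2],[50,95]),3))
print(get_state()['tool_pos'])
E
```

```text
(178, 220) [ 5.68414514e-01  4.34728469e-01 -2.22044605e-16] [0.56607044 0.43352025 0.00509466]
(180, 250) [0.47596045 0.43550497 0.        ] [ 0.47695961  0.43611096 -0.0025491 ]
(181, 270) [0.41710119 0.43694521 0.        ] [-0.05589445  0.11293719  1.35688781]
(176, 200) [0.63321101 0.43615607 0.        ] [0.63229373 0.43572583 0.00180617]
3570 [[0.30095309 0.35618087 0.05355127]
 [0.31590464 0.40887109 0.09329302]
 [0.44747717 0.43931579 0.21577926]
 [0.5601886  0.44145412 0.32270602]]
0.3 [0.372 0.742]
0.31 [0.334 0.724]
0.32 [0.16  0.695]
0.33 [0.159 0.663]Traceback (most recent call last):
  File "<stdin>", line 8, in <module>
    return _quantile_unchecked(
        a, q, axis, out, overwrite_input, method, keepdims, weights)
    return _ureduce(a,
                    func=_quantile_ureduce_func,
    ...<5 lines>...
                    overwrite_input=overwrite_input,
                    method=method)
    r = func(a, **kwargs)
    result = _quantile(arr,
                       quantiles=q,
    ...<2 lines>...
                       out=out,
                       weights=wgt)
    slices_having_nans = np.isnan(arr[-1, ...])
                                  ~~~^^^^^^^^^
IndexError: index -1 is out of bounds for axis 0 with size 0
```

```bash
python3 - <<'E'
from h import *
p=pickle.load(open('top1.pkl','rb'));s=capture('scene')
for n,q in(('top',p),('sc',s)):
    X,u,v=cloud(q)
    for y0 in((.15,.25,),(.25,.35),(.35,.43)):
        m=(X[:,1]>y0[0])&(X[:,1]<y0[1])&(X[:,2]>.02)&(X[:,2]<.2)&(X[:,0]<.41)&(X[:,0]>.2)
        Y=X[m];print(n,y0,len(Y))
        for x0 in np.arange(.24,.41,.01):
            b=Y[abs(Y[:,0]-x0)<.005]
            if len(b): print('   %.2f'%x0,len(b),np.round(np.percentile(b[:,2],[5,50,95]),3))
E
```

```text
top (0.15, 0.25) 1745
   0.24 1 [0.021 0.021 0.021]
   0.25 30 [0.02  0.021 0.062]
   0.26 240 [0.022 0.065 0.079]
   0.27 516 [0.072 0.133 0.156]
   0.28 135 [0.152 0.157 0.162]
   0.29 159 [0.145 0.149 0.152]
   0.30 167 [0.147 0.156 0.161]
   0.31 158 [0.145 0.149 0.153]
   0.32 211 [0.147 0.157 0.162]
   0.33 53 [0.155 0.158 0.162]
   0.37 20 [0.025 0.03  0.032]
   0.38 42 [0.023 0.028 0.033]
   0.39 13 [0.025 0.027 0.032]
top (0.25, 0.35) 1697
   0.25 34 [0.02  0.022 0.062]
   0.26 245 [0.021 0.064 0.086]
   0.27 515 [0.073 0.133 0.156]
   0.28 143 [0.151 0.158 0.162]
   0.29 163 [0.145 0.149 0.152]
   0.30 169 [0.147 0.156 0.161]
   0.31 164 [0.144 0.149 0.152]
   0.32 216 [0.147 0.157 0.162]
   0.33 48 [0.154 0.157 0.162]
top (0.35, 0.43) 1355
   0.24 3 [0.02  0.022 0.022]
   0.25 29 [0.02  0.023 0.062]
   0.26 246 [0.022 0.067 0.166]
   0.27 419 [0.074 0.136 0.174]
   0.28 114 [0.151 0.158 0.191]
   0.29 120 [0.144 0.149 0.183]
   0.30 118 [0.146 0.157 0.178]
   0.31 123 [0.145 0.149 0.179]
   0.32 146 [0.148 0.158 0.181]
   0.33 37 [0.153 0.158 0.179]
sc (0.15, 0.25) 702
   0.25 9 [0.021 0.021 0.064]
   0.26 108 [0.022 0.065 0.134]
   0.27 321 [0.064 0.109 0.155]
   0.28 51 [0.02  0.153 0.161]
   0.29 20 [0.143 0.151 0.157]
   0.30 63 [0.147 0.155 0.161]
   0.31 19 [0.148 0.151 0.158]
   0.32 92 [0.147 0.157 0.163]
   0.33 19 [0.155 0.157 0.161]
sc (0.25, 0.35) 4
   0.28 4 [0.021 0.022 0.025]
sc (0.35, 0.43) 437
   0.24 1 [0.022 0.022 0.022]
   0.25 6 [0.023 0.025 0.065]
   0.26 67 [0.056 0.099 0.186]
   0.27 177 [0.077 0.132 0.178]
   0.28 58 [0.152 0.167 0.198]
   0.29 33 [0.156 0.176 0.198]
   0.30 41 [0.147 0.166 0.196]
   0.31 30 [0.157 0.179 0.198]
   0.32 18 [0.155 0.178 0.199]
   0.33 6 [0.172 0.186 0.193]
```

Rail (up to z 0.16, x≤0.33) and side wall (y≈0.437) limit the wrist here: the gripper's long side must lie along world x. I'll back away from the wall, then turn.

Emit:
{"op": "arm_command", "data": {
  "steps": [
    {"dx": 0,"dy": -60,"dz": 0,"wx": 0,"wy": 0,"wz": 0,"jaw": 93},
    {"dx": 0,"dy": 0,"dz": 0,"wx": 0,"wy": 0,"wz": 0.173,"jaw": 93},
    {"dx": 0,"dy": 0,"dz": 0,"wx": 0,"wy": 0,"wz": 0.173,"jaw": 93},
    {"dx": 0,"dy": 0,"dz": 0,"wx": 0,"wy": 0,"wz": 0.173,"jaw": 93},
    {"dx": 0,"dy": 0,"dz": 0,"wx": 0,"wy": 0,"wz": 0.173,"jaw": 93}
  ]
}}

```text
t: 5.3
tool_pos: [0.4273, 0.2753, 0.2189]
ee_rot: [0.0, 0.427, 0.904, 0.0]
contact_force: [0.2, 0.1, -0.1]
width: 1.0
```

Emit:
{"op": "arm_command", "data": {
  "steps": [
    {"dx": 0,"dy": 0,"dz": 0,"wx": 0,"wy": 0,"wz": 0.173,"jaw": 93},
    {"dx": 0,"dy": 0,"dz": 0,"wx": 0,"wy": 0,"wz": 0.173,"jaw": 93},
    {"dx": 0,"dy": 0,"dz": 0,"wx": 0,"wy": 0,"wz": 0.173,"jaw": 93},
    {"dx": 0,"dy": 0,"dz": 0,"wx": 0,"wy": 0,"wz": 0.173,"jaw": 93},
    {"dx": 0,"dy": 0,"dz": 0,"wx": 0,"wy": 0,"wz": 0,"jaw": 93}
  ]
}}

```text
t: 5.92
tool_pos: [0.4272, 0.2756, 0.2189]
ee_rot: [0.0, 0.705, 0.709, 0.0]
contact_force: [0.2, -0.4, -0.8]
width: 1.001
```

```bash
python3 - <<'E'
from h import *
st=get_state();print(st['t'],st['tool_pos'],st['joint_pos'],st['contact_force'])
p=capture('top');save(p,'top4')
X,u,v=cloud(p)
a=X[(np.hypot(X[:,0]-.439,X[:,1]-.337)<.03)&(X[:,2]>.074)&(X[:,2]<.085)]
print(len(a),a.mean(0), cv2.minEnclosingCircle((a[:,:2]*1000).astype(np.float32)))
for r in place_of(p,'vial'): print(r['score'],at_z(p,r['location'],0))
plan([.438,.3365,.13],down(0),1)
E
```

```text
5.925 [0.42715145 0.27558247 0.21886472] [-0.4052452   0.40946113 -0.29928262  1.82112073  0.14704497  0.93225964
 -0.76423148] [ 0.17129566 -0.38719053 -0.77921787]
3 [0.42577394 0.34058062 0.07566751] ((426.10345458984375, 341.131103515625), 4.118006706237793)
0.77 [ 0.39466364 -0.11604037  0.        ]
0.59 [0.43129357 0.33097506 0.        ]
0.46 [ 3.90173431e-01  1.08036890e-01 -2.22044605e-16]
[np.float64(60.8), np.float64(11.2), np.float64(88.7), np.float64(0.0), np.float64(-0.0001), np.float64(0.0057)]
```

Emit:
{"op": "arm_command", "data": {
  "steps": [
    {"dx": 31,"dy": 5,"dz": 20,"wx": 0,"wy": 0,"wz": 0.005,"jaw": 93},
    {"dx": 30,"dy": 6,"dz": 20,"wx": 0,"wy": 0,"wz": 0,"jaw": 93},
    {"dx": 0,"dy": 0,"dz": 30,"wx": 0,"wy": 0,"wz": 0,"jaw": 93},
    {"dx": 0,"dy": 0,"dz": 30,"wx": 0,"wy": 0,"wz": 0,"jaw": 93},
    {"dx": 0,"dy": 0,"dz": 20,"wx": 0,"wy": 0,"wz": 0,"jaw": 93}
  ]
}}

```text
t: 6.65
tool_pos: [0.4377, 0.3362, 0.0972]
ee_rot: [-0.0, 0.707, 0.707, -0.001]
contact_force: [0.3, 0.7, -0.2]
width: 1.0
```

```bash
python3 - <<'E'
from h import *
p=capture('top');save(p,'top5');s=capture('scene')
im=cv2.cvtColor(s['pixels'],cv2.COLOR_RGB2BGR)
a=cv2.resize(im[130:240,190:330],(700,550),interpolation=cv2.INTER_CUBIC);cv2.imwrite('pics/z8.png',a)
im=cv2.cvtColor(p['pixels'],cv2.COLOR_RGB2BGR)
a=cv2.resize(im[160:290,130:290],(800,600),interpolation=cv2.INTER_CUBIC);cv2.imwrite('pics/z9.png',a)
st=get_state();print(st['tool_pos'],st['contact_force'])
E
```

```text
[0.43690848 0.33538945 0.09652927] [-0.02885552  0.43134446  0.80065644]
```

View pics/z8.png

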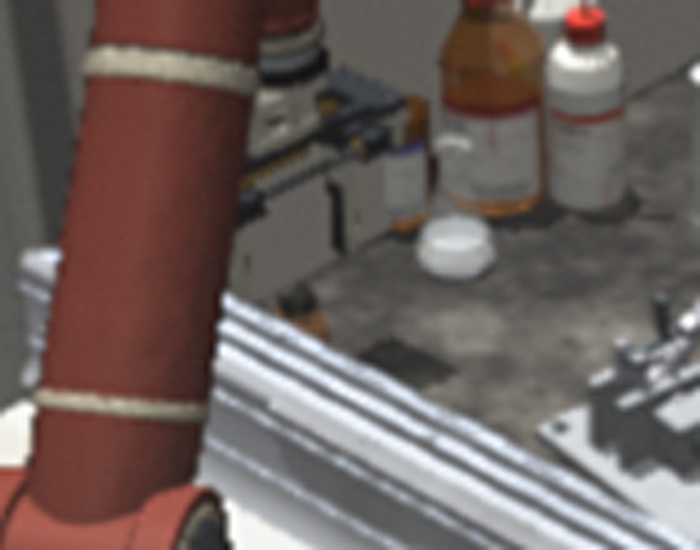

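View pics/z9.png

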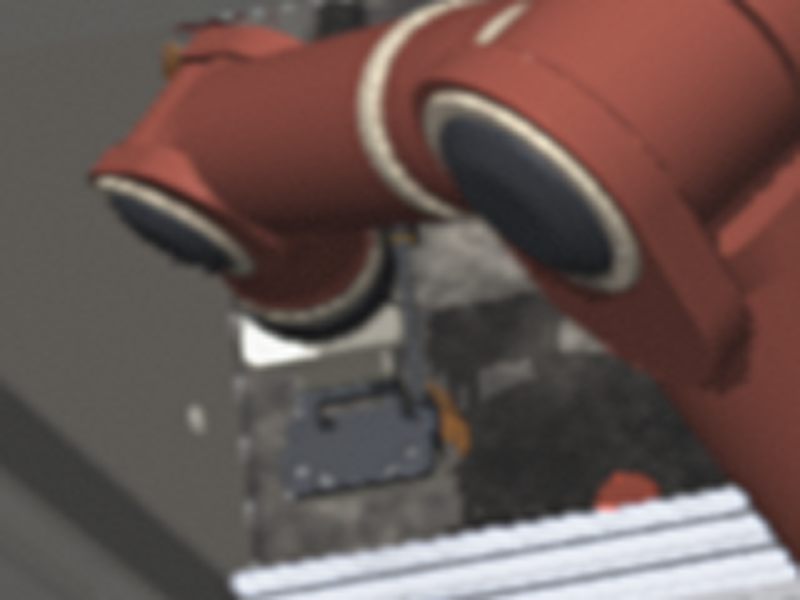

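```bash
python3 - <<'E'
from h import *
s=capture('scene')
for X in [(.437+.055,.3355,.097),(.4385,.3365,.079),(.4385,.3365,0)]: print(X,proj(s,X))
print(get_state()['tool_pos'])
E
```

```text
(0.492, 0.3355, 0.097) [259.19449326 179.14017431]
(0.4385, 0.3365, 0.079) [248.84176547 188.9341744 ]
(0.4385, 0.3365, 0) [250.41321318 206.3956628 ]
[0.43771823 0.3361725  0.09791656]
```

Finger and cap project where the picture shows them. Descending and closing.

Emit:
{"op": "arm_command", "data": {
  "steps": [
    {"dx": 0,"dy": 1,"dz": 30,"wx": 0,"wy": 0,"wz": 0,"jaw": 93},
    {"dx": 0,"dy": 0,"dz": 25,"wx": 0,"wy": 0,"wz": 0,"jaw": 93},
    {"dx": 0,"dy": 0,"dz": 13,"wx": 0,"wy": 0,"wz": 0,"jaw": 93},
    {"dx": 0,"dy": 0,"dz": 0,"wx": 0,"wy": 0,"wz": 0,"jaw": 93},
    {"dx": 0,"dy": 0,"dz": 0,"wx": 0,"wy": 0,"wz": 0,"jaw": 60}
  ]
}}

```text
t: 7.42
tool_pos: [0.4399, 0.3373, 0.0318]
ee_rot: [0.0, 0.708, 0.706, 0.001]
contact_force: [0.5, -0.2, -0.2]
width: 0.937
```

Emit:
{"op": "arm_command", "data": {
  "steps": [
    {"dx": 0,"dy": 0,"dz": 0,"wx": 0,"wy": 0,"wz": 0,"jaw": 35},
    {"dx": 0,"dy": 0,"dz": 0,"wx": 0,"wy": 0,"wz": 0,"jaw": 35},
    {"dx": 0,"dy": 0,"dz": 0,"wx": 0,"wy": 0,"wz": 0,"jaw": 35},
    {"dx": 0,"dy": 0,"dz": 0,"wx": 0,"wy": 0,"wz": 0,"jaw": 35},
    {"dx": 0,"dy": 0,"dz": 0,"wx": 0,"wy": 0,"wz": 0,"jaw": 35}
  ]
}}

```text
t: 8.05
tool_pos: [0.4394, 0.3367, 0.0308]
ee_rot: [0.0, 0.708, 0.706, 0.0]
contact_force: [0.6, 0.1, -0.5]
width: 0.45
```

Emit:
{"op": "arm_command", "data": {
  "steps": [
    {"dx": 0,"dy": 0,"dz": 0,"wx": 0,"wy": 0,"wz": 0,"jaw": 35},
    {"dx": 0,"dy": 0,"dz": -15,"wx": 0,"wy": 0,"wz": 0,"jaw": 35},
    {"dx": 0,"dy": 0,"dz": -30,"wx": 0,"wy": 0,"wz": 0,"jaw": 35},
    {"dx": 0,"dy": 0,"dz": -45,"wx": 0,"wy": 0,"wz": 0,"jaw": 35},
    {"dx": 0,"dy": 0,"dz": -45,"wx": 0,"wy": 0,"wz": 0,"jaw": 35}
  ]
}}

```text
t: 8.68
tool_pos: [0.4387, 0.3364, 0.1676]
ee_rot: [-0.0, 0.708, 0.706, -0.0]
contact_force: [0.6, 1.4, -1.1]
width: 0.454
```

Emit:
{"op": "arm_command", "data": {
  "steps": [
    {"dx": 0,"dy": 0,"dz": -45,"wx": 0,"wy": 0,"wz": 0,"jaw": 35},
    {"dx": -40,"dy": 0,"dz": -5,"wx": 0,"wy": 0,"wz": 0,"jaw": 35},
    {"dx": -40,"dy": 0,"dz": 0,"wx": 0,"wy": 0,"wz": 0,"jaw": 35},
    {"dx": 0,"dy": 0,"dz": 0,"wx": 0,"wy": 0,"wz": 0,"jaw": 35},
    {"dx": 0,"dy": 0,"dz": 0,"wx": 0,"wy": 0,"wz": 0,"jaw": 35}
  ]
}}

```text
t: 9.3
tool_pos: [0.4387, 0.2573, 0.2163]
ee_rot: [-0.0, 0.708, 0.707, 0.001]
contact_force: [-0.9, 0.2, -0.9]
width: 0.45
```

```bash
python3 - <<'E'
from h import *
st=get_state();print(st['t'],st['tool_pos'],st['joint_pos'],st['contact_force'],st['width'])
s=capture('scene');im=cv2.cvtColor(s['pixels'],cv2.COLOR_RGB2BGR)
cv2.imwrite('pics/z10.png',cv2.resize(im[90:240,180:380],(800,600),interpolation=cv2.INTER_CUBIC))
t=wor([0,-.0735,.12]);print(t)
plan(t+[0,0,.095],down(np.pi/2+YAW),10)
E
```

```text
9.3 [0.43870881 0.25732967 0.21630823] [-0.35884265  0.4129766  -0.30416629  1.8244678   0.14998487  0.92549863
 -0.73084558] [-0.88088982  0.15956852 -0.89217217] 0.4503111138521951
[ 0.52593547 -0.05691863  0.12      ]
[np.float64(-31.5), np.float64(8.7), np.float64(0.1), np.float64(0.0001), np.float64(-0.0001), np.float64(-0.1384)]
[np.float64(-32.4), np.float64(4.3), np.float64(0.1), np.float64(0.0001), np.float64(-0.0001), np.float64(-0.1384)]
[np.float64(-32.7), np.float64(-0.2), np.float64(0.1), np.float64(0.0001), np.float64(-0.0001), np.float64(-0.1384)]
[np.float64(-32.3), np.float64(-4.7), np.float64(0.1), np.float64(0.0001), np.float64(-0.0001), np.float64(-0.1384)]
[np.float64(-31.4), np.float64(-9.1), np.float64(0.1), np.float64(0.0001), np.float64(-0.0001), np.float64(-0.1384)]
[np.float64(-29.8), np.float64(-13.4), np.float64(0.1), np.float64(0.0001), np.float64(-0.0001), np.float64(-0.1384)]
[np.float64(-27.7), np.float64(-17.3), np.float64(0.1), np.float64(0.0001), np.float64(-0.0001), np.float64(-0.1384)]
[np.float64(-25.0), np.float64(-21.0), np.float64(0.1), np.float64(0.0001), np.float64(-0.0001), np.float64(-0.1384)]
[np.float64(-21.9), np.float64(-24.3), np.float64(0.1), np.float64(0.0001), np.float64(-0.0001), np.float64(-0.1384)]
[np.float64(-18.3), np.float64(-27.0), np.float64(0.1), np.float64(0.0001), np.float64(-0.0001), np.float64(-0.1384)]
```

View pics/z10.png

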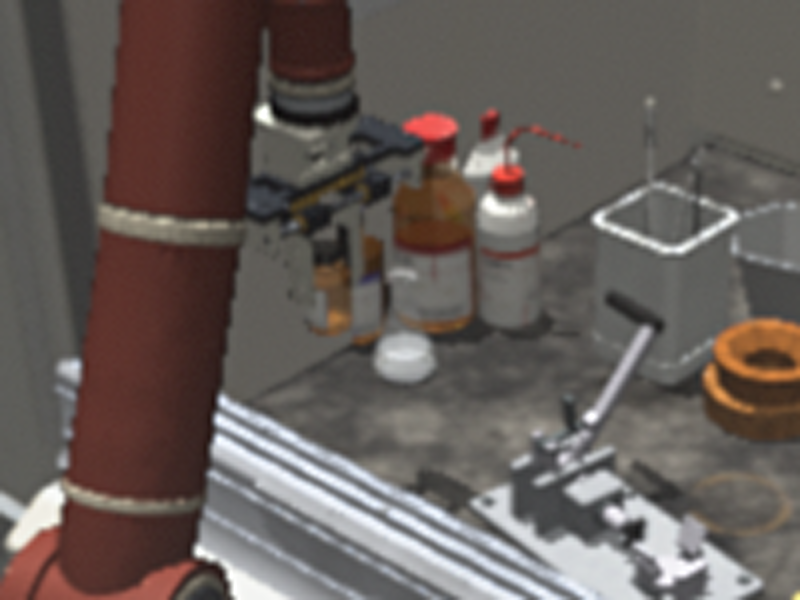

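The vial hangs upright in the fingers (around zoom 330,285). Carrying it over the clip.

Emit:
{"op": "arm_command", "data": {
  "steps": [
    {"dx": -31.5,"dy": 8.5,"dz": 0,"wx": 0,"wy": 0,"wz": -0.138,"jaw": 35},
    {"dx": -32.5,"dy": 4.5,"dz": 0,"wx": 0,"wy": 0,"wz": -0.138,"jaw": 35},
    {"dx": -32.5,"dy": 0,"dz": 0,"wx": 0,"wy": 0,"wz": -0.138,"jaw": 35},
    {"dx": -32.5,"dy": -4.5,"dz": 0,"wx": 0,"wy": 0,"wz": -0.138,"jaw": 35},
    {"dx": -31.5,"dy": -9,"dz": 0,"wx": 0,"wy": 0,"wz": -0.138,"jaw": 35}
  ]
}}

```text
t: 9.98
tool_pos: [0.4832, 0.0998, 0.2158]
ee_rot: [-0.0, 0.424, 0.906, 0.001]
contact_force: [-0.4, -0.1, -1.5]
width: 0.451
```

Emit:
{"op": "arm_command", "data": {
  "steps": [
    {"dx": -30,"dy": -13.5,"dz": 0,"wx": 0,"wy": 0,"wz": -0.138,"jaw": 35},
    {"dx": -27.5,"dy": -17.5,"dz": 0,"wx": 0,"wy": 0,"wz": -0.138,"jaw": 35},
    {"dx": -25,"dy": -21,"dz": 0,"wx": 0,"wy": 0,"wz": -0.138,"jaw": 35},
    {"dx": -22,"dy": -24,"dz": 0,"wx": 0,"wy": 0,"wz": -0.138,"jaw": 35},
    {"dx": -18,"dy": -27,"dz": 0,"wx": 0,"wy": 0,"wz": -0.138,"jaw": 35}
  ]
}}

```text
t: 10.6
tool_pos: [0.5263, -0.0578, 0.2157]
ee_rot: [0.0, 0.093, 0.996, 0.001]
contact_force: [-0.3, 0.5, -1.6]
width: 0.453
```

Emit:
{"op": "arm_command", "data": {
  "steps": [
    {"dx": 0,"dy": 0,"dz": 0,"wx": 0,"wy": 0,"wz": 0,"jaw": 35},
    {"dx": 0,"dy": 0,"dz": 30,"wx": 0,"wy": 0,"wz": 0,"jaw": 35},
    {"dx": 0,"dy": 0,"dz": 30,"wx": 0,"wy": 0,"wz": 0,"jaw": 35},
    {"dx": 0,"dy": 0,"dz": 30,"wx": 0,"wy": 0,"wz": 0,"jaw": 35},
    {"dx": 0,"dy": 0,"dz": 0,"wx": 0,"wy": 0,"wz": 0,"jaw": 35}
  ]
}}

```text
t: 11.22
tool_pos: [0.5238, -0.0563, 0.124]
ee_rot: [-0.003, 0.095, 0.995, 0.001]
contact_force: [-1.1, 0.0, -2.1]
width: 0.447
```

```bash
python3 - <<'E'
from h import *
st=get_state();print(st['t'],st['tool_pos'],st['joint_pos'],st['contact_force'],st['width'])
s=capture('scene');im=cv2.cvtColor(s['pixels'],cv2.COLOR_RGB2BGR)
cv2.imwrite('pics/z11.png',cv2.resize(im[130:280,260:460],(800,600),interpolation=cv2.INTER_CUBIC))
s=capture('top');im=cv2.cvtColor(s['pixels'],cv2.COLOR_RGB2BGR)
cv2.imwrite('pics/z12.png',cv2.resize(im[120:270,260:460],(800,600),interpolation=cv2.INTER_CUBIC))
t=wor([0,-.0735,.12]);print(t)
plan(t,down(np.pi/2+YAW),1)
E
```

```text
11.225 [ 0.5238432  -0.05627872  0.12404562] [ 0.42308882  0.60142405 -0.54602321  1.87600064  0.42525887  0.78693615
  1.02789659] [-1.14070542  0.0188901  -2.07196635] 0.44740799258160785
[ 0.52593547 -0.05691863  0.12      ]
[np.float64(0.1), np.float64(-0.2), np.float64(6.5), np.float64(0.0012), np.float64(0.0009), np.float64(-0.0042)]
```

View pics/z11.png

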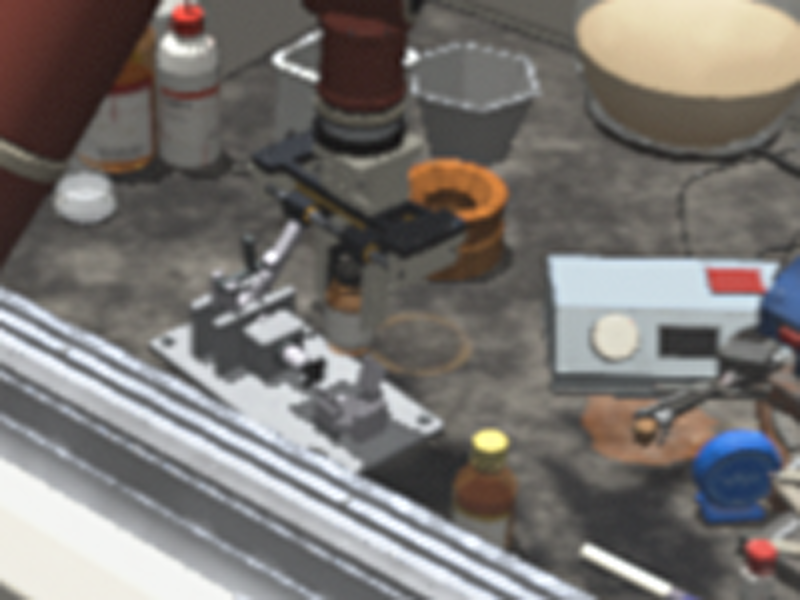

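View pics/z12.png

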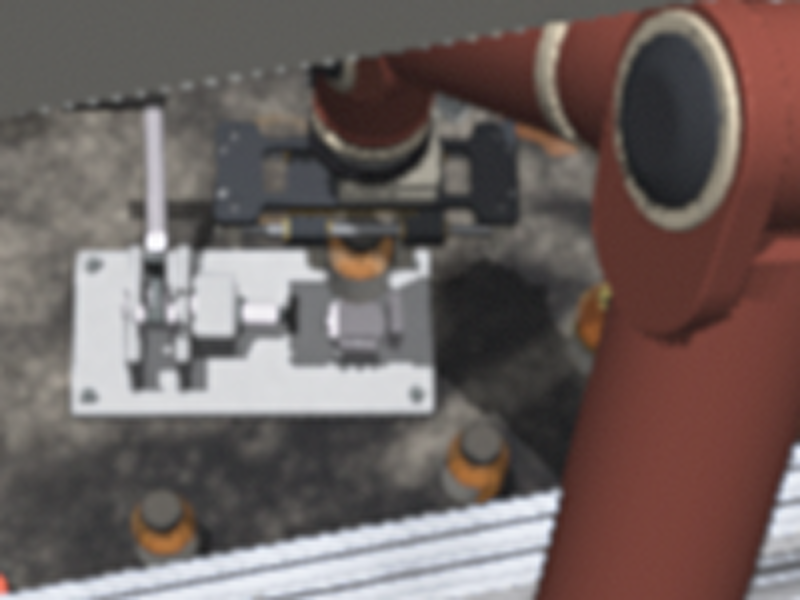

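```bash
python3 - <<'E'
from h import *
s=capture('top')
m=[r for r in regions_of(s,'vial')]
for r in m: print(r['score'],r['location'],np.nonzero(r['mask'].any(0))[0][[0,-1]],np.nonzero(r['mask'].any(1))[0][[0,-1]])
P,_=pose();print(P)
for dy in(-.0215,0,.0215):
    for z in(-.005,.019): print(dy,z,proj(s,wor([0,-.0735+dy,P[2]+z])))
L=[]
for r in place_of(s,'clip_floor'): print(loc(at_z(s,r['location'],.022)),r['score'])
p=pickle.load(open('top1.pkl','rb'))
X,u,v=cloud(p);L=loc(X);x,y,z=L.T
m=(abs(x)<.012)&(y<-.02)&(y>-.125)
o=np.argsort(y[m])
print(np.round(L[m][o][:, :]*1000)[::2].astype(int).tolist())
E
```

```text
0.78 [349.0, 186.5] [341 357] [174 195]
0.66 [379.4, 236.7] [370 386] [226 245]
0.63 [300.9, 250.4] [293 309] [242 261]
0.43 [317.5, 203.2] [278 368] [143 224]
[ 0.5265813 -0.0574036  0.1271169]
-0.0215 -0.005 [357.35074991 185.11513552]
-0.0215 0.019 [357.81032481 181.15475998]
0 -0.005 [349.40447268 185.1501857 ]
0 0.019 [349.73614967 181.19000772]
0.0215 -0.005 [341.45664941 185.18536732]
0.0215 0.019 [341.66036642 181.22543671]
[ 0.00095334 -0.07286577  0.022     ] 0.76
[[9, -124, 4], [4, -123, 9], [-5, -123, 7], [-9, -123, 8], [8, -120, 7], [11, -120, 13], [-1, -120, 12], [-8, -120, 13], [8, -117, 13], [0, -117, 11], [-6, -117, 10], [8, -115, 7], [1, -114, 8], [-8, -114, 8], [11, -112, 7], [2, -112, 6], [3, -111, 12], [-9, -111, 9], [-9, -108, 9], [6, -107, 39], [7, -107, 44], [-6, -106, 44], [-4, -106, 47], [5, -104, 41], [-4, -104, 40], [-8, -104, 41], [-11, -103, 42], [8, -101, 41], [-1, -101, 40], [-10, -101, 41], [-7, -100, 47], [5, -98, 42], [-7, -98, 39], [-11, -98, 41], [9, -97, 11], [11, -97, 14], [-3, -97, 10], [-6, -97, 9], [-12, -94, 8], [-8, -94, 13], [4, -93, 22], 
[... 819 characters left out ...]
-50, 13], [8, -47, 15], [-11, -47, 6], [3, -47, 19], [-6, -47, 18], [7, -45, 10], [-8, -44, 7], [-3, -44, 11], [-8, -44, 14], [4, -42, 10], [1, -42, 10], [-8, -42, 8], [10, -39, 10], [4, -39, 16], [-3, -39, 10], [-2, -39, 15], [8, -36, 7], [2, -36, 14], [-8, -36, 7], [-4, -36, 13], [-3, -33, 12], [-11, -33, 8], [-1, -33, 42], [-10, -33, 33], [1, -32, 51], [-12, -32, 45], [-7, -30, 13], [9, -30, 46], [-10, -30, 34], [3, -30, 52], [-11, -30, 42], [-9, -30, 46], [-7, -27, 13], [-11, -27, 14], [-11, -27, 28], [3, -27, 53], [-6, -27, 46], [-3, -27, 53], [-10, -27, 48], [0, -24, 10], [-6, -24, 17], [3, -24, 38], [-5, -24, 37], [5, -21, 8], [-5, -21, 9], [-12, -21, 9], [-3, -21, 39], [-7, -21, 41]]
```

Emit:
{"op": "arm_command", "data": {
  "steps": [
    {"dx": 0,"dy": 0,"dz": 15,"wx": 0,"wy": 0,"wz": 0,"jaw": 35},
    {"dx": 0,"dy": 0,"dz": 12,"wx": 0,"wy": 0,"wz": 0,"jaw": 35},
    {"dx": 0,"dy": 0,"dz": 8,"wx": 0,"wy": 0,"wz": 0,"jaw": 35},
    {"dx": 0,"dy": 0,"dz": 6,"wx": 0,"wy": 0,"wz": 0,"jaw": 35},
    {"dx": 0,"dy": 0,"dz": 6,"wx": 0,"wy": 0,"wz": 0,"jaw": 35}
  ]
}}

```text
t: 12.1
tool_pos: [0.5255, -0.0583, 0.0782]
ee_rot: [0.0, 0.096, 0.995, 0.0]
contact_force: [-0.1, -0.2, -0.4]
width: 0.453
```

Emit:
{"op": "arm_command", "data": {
  "steps": [
    {"dx": 0,"dy": 0,"dz": 5,"wx": 0,"wy": 0,"wz": 0,"jaw": 35},
    {"dx": 0,"dy": 0,"dz": 5,"wx": 0,"wy": 0,"wz": 0,"jaw": 35},
    {"dx": 0,"dy": 0,"dz": 5,"wx": 0,"wy": 0,"wz": 0,"jaw": 35},
    {"dx": 0,"dy": 0,"dz": 4,"wx": 0,"wy": 0,"wz": 0,"jaw": 35},
    {"dx": 0,"dy": 0,"dz": 0,"wx": 0,"wy": 0,"wz": 0,"jaw": 35}
  ]
}}

```text
t: 12.72
tool_pos: [0.5264, -0.0579, 0.0602]
ee_rot: [0.001, 0.096, 0.995, 0.0]
contact_force: [-0.0, 0.8, -0.1]
width: 0.454
```

Emit:
{"op": "arm_command", "data": {
  "steps": [
    {"dx": 0,"dy": 0.5,"dz": 3,"wx": 0,"wy": 0,"wz": 0,"jaw": 35},
    {"dx": 0,"dy": 0,"dz": 3,"wx": 0,"wy": 0,"wz": 0,"jaw": 35},
    {"dx": 0,"dy": 0,"dz": 2,"wx": 0,"wy": 0,"wz": 0,"jaw": 35},
    {"dx": 0,"dy": 0,"dz": 1,"wx": 0,"wy": 0,"wz": 0,"jaw": 35},
    {"dx": 0,"dy": 0,"dz": 0,"wx": 0,"wy": 0,"wz": 0,"jaw": 35}
  ]
}}

```text
t: 13.35
tool_pos: [0.5259, -0.0578, 0.0526]
ee_rot: [0.001, 0.096, 0.995, -0.001]
contact_force: [-3.6, -0.8, 16.8]
width: 0.446
```

```bash
python3 - <<'E'
from h import *
for _ in range(3):
    s=capture('scene');st=get_state();print(st['tool_pos'],loc(st['tool_pos']),st['contact_force'],st['width'])
im=cv2.cvtColor(s['pixels'],cv2.COLOR_RGB2BGR)
cv2.imwrite('pics/z13.png',cv2.resize(im[170:270,300:420],(720,600),interpolation=cv2.INTER_CUBIC))
E
```

```text
[ 0.52586212 -0.05779931  0.052585  ] [ 9.16603799e-05 -7.43789628e-02  5.25850033e-02] [-3.3731154  -0.2793427  17.15953661] 0.4528144087410702
[ 0.52585696 -0.05778636  0.05259187] [ 8.41802429e-05 -7.43671993e-02  5.25918656e-02] [-2.11362812  0.5207927  16.50631431] 0.44972587985222046
[ 0.52584235 -0.05781519  0.05259165] [ 7.51854053e-05 -7.43982384e-02  5.25916500e-02] [-3.53626595  0.48508615 15.79982061] 0.4515050785655372
```

View pics/z13.png

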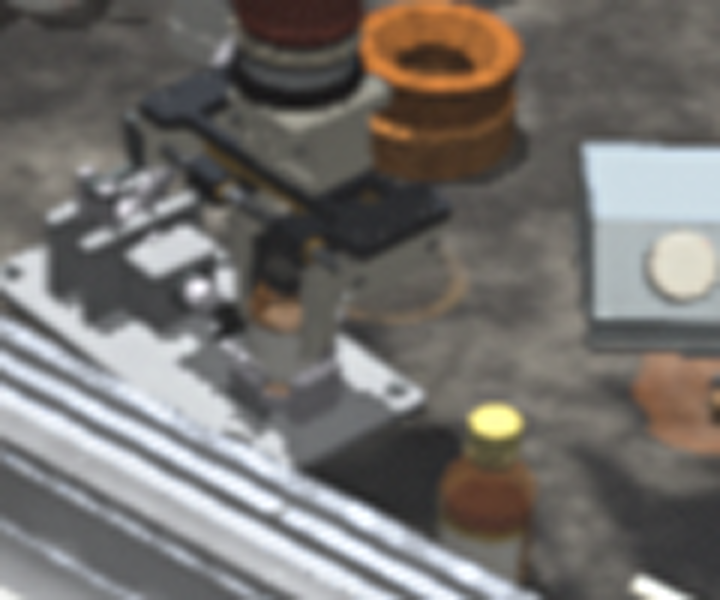

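Upward force of 16 N at TCP height 0.0526, i.e. vial underside at about 0.022: seated on the floor. Releasing.

Emit:
{"op": "arm_command", "data": {
  "steps": [
    {"dx": 0,"dy": 0,"dz": -1,"wx": 0,"wy": 0,"wz": 0,"jaw": 45},
    {"dx": 0,"dy": 0,"dz": 0,"wx": 0,"wy": 0,"wz": 0,"jaw": 52},
    {"dx": 0,"dy": 0,"dz": 0,"wx": 0,"wy": 0,"wz": 0,"jaw": 58},
    {"dx": 0,"dy": 0,"dz": 0,"wx": 0,"wy": 0,"wz": 0,"jaw": 58},
    {"dx": 0,"dy": 0,"dz": 0,"wx": 0,"wy": 0,"wz": 0,"jaw": 58}
  ]
}}

```text
t: 14.12
tool_pos: [0.5253, -0.0579, 0.0515]
ee_rot: [-0.0, 0.096, 0.995, 0.0]
contact_force: [0.7, -0.4, 0.6]
width: 0.621
```

Emit:
{"op": "arm_command", "data": {
  "steps": [
    {"dx": 0,"dy": 0,"dz": -10,"wx": 0,"wy": 0,"wz": 0,"jaw": 58},
    {"dx": 0,"dy": 0,"dz": -30,"wx": 0,"wy": 0,"wz": 0,"jaw": 58},
    {"dx": 0,"dy": 0,"dz": -50,"wx": 0,"wy": 0,"wz": 0,"jaw": 58},
    {"dx": 0,"dy": 0,"dz": -50,"wx": 0,"wy": 0,"wz": 0,"jaw": 58},
    {"dx": 0,"dy": 0,"dz": -40,"wx": 0,"wy": 0,"wz": 0,"jaw": 58}
  ]
}}

```text
t: 14.75
tool_pos: [0.5257, -0.0577, 0.2345]
ee_rot: [0.001, 0.096, 0.995, 0.0]
contact_force: [0.8, 0.3, 0.0]
width: 0.622
```

```bash
python3 - <<'E'
from h import *
st=get_state();print(st['t'],st['tool_pos'],st['joint_pos'],st['contact_force'],st['width'])
s=capture('scene');pickle.dump(s,open('sc6.pkl','wb'))
im=cv2.cvtColor(s['pixels'],cv2.COLOR_RGB2BGR)
cv2.imwrite('pics/z14.png',cv2.resize(im[150:270,290:410],(720,720),interpolation=cv2.INTER_CUBIC)[:600])
p=capture('top');pickle.dump(p,open('top6.pkl','wb'))
im=cv2.cvtColor(p['pixels'],cv2.COLOR_RGB2BGR)
cv2.imwrite('pics/z15.png',cv2.resize(im[140:240,270:390],(720,600),interpolation=cv2.INTER_CUBIC))
for q in(s,p):
    X,u,v=cloud(q);L=loc(X);x,y,z=L.T
    m=(abs(x)<.03)&(abs(y+.075)<.03)&(z>.09)&(z<.115);print(m.sum(),L[m].mean(0),np.percentile(L[m],[3,97],axis=0))
    for l in('catch_tab','catch_hinge'):
        for r in place_of(q,l): print(l,r['score'],loc(at_z(q,r['location'],.12 if l=='catch_tab' else .09)))
E
```

```text
14.75 [ 0.52570082 -0.05765964  0.23454001] [ 0.48848146  0.47000612 -0.62757865  1.74049032  0.31553668  1.03109366
  1.12720204] [0.78401003 0.26648108 0.0405222 ] 0.6217016116822722
58 [-0.00477958 -0.07636889  0.09943992] [[-0.01651195 -0.08643045  0.09100639]
 [ 0.00939116 -0.06221773  0.10520156]]
catch_tab 0.43 [0.01109343 0.06962657 0.12      ]
catch_hinge 0.57 [-0.01633007  0.05476373  0.09      ]
catch_hinge 0.5 [0.03332229 0.08938961 0.09      ]
96 [-0.00345981 -0.07392093  0.10011243] [[-0.01467852 -0.08679222  0.09147351]
 [ 0.01047909 -0.06204607  0.10688565]]
catch_tab 0.5 [0.00974668 0.0677312  0.12      ]
catch_hinge 0.95 [-0.02795509  0.0636986   0.09      ]
```

View pics/z14.png

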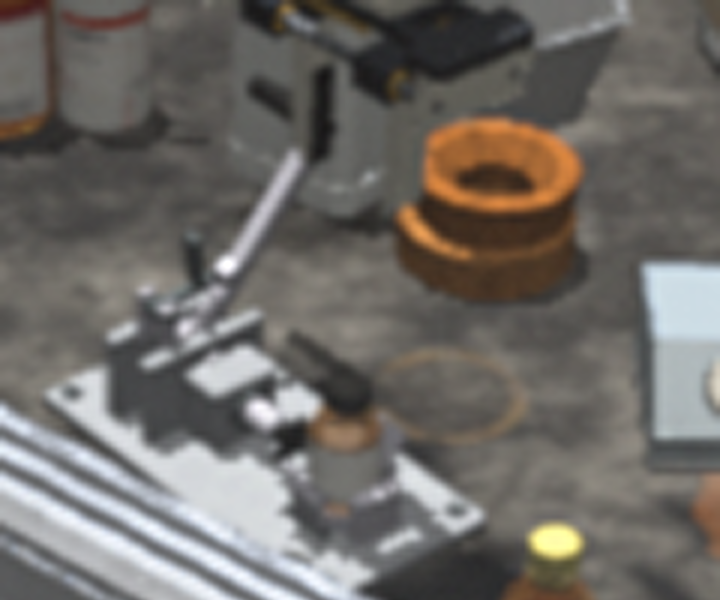

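View pics/z15.png

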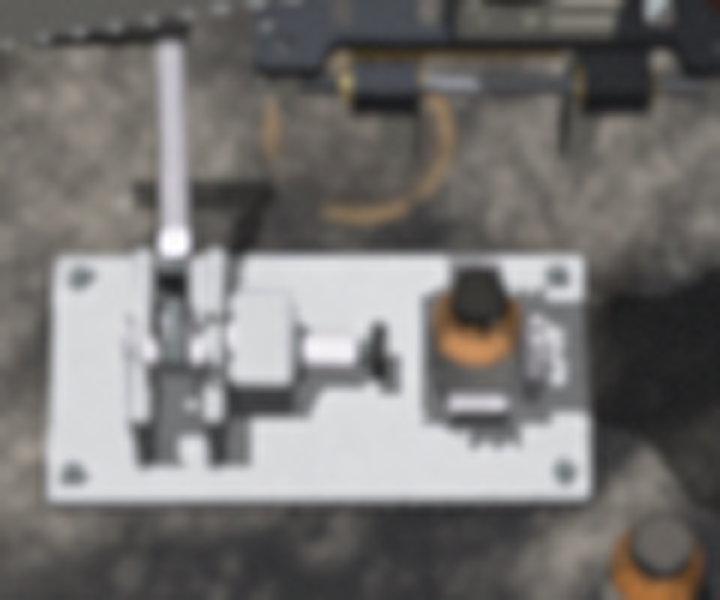

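```bash
python3 - <<'E'
from h import *
s=capture('scene');p=capture('top')
for l in('catch_tab','catch_hinge','lever_hinge','lever_grip'):
    for a in place_of(s,l)[:2]:
        for b in place_of(p,l)[:2]:
            o1,d1=ray(s,a['location']);o2,d2=ray(p,b['location'])
            t=np.linalg.lstsq(np.stack([d1,-d2],1),o2-o1,rcond=None)[0]
            q1,q2=o1+d1*t[0],o2+d2*t[1];print(l,a['score'],b['score'],np.round(loc((q1+q2)/2)*1000,1),'gap',np.round(np.linalg.norm(q1-q2)*1000,1))
for q in (s,p):
    X,u,v=cloud(q);L=loc(X);x,y,z=L.T
    m=(abs(x)<.02)&(abs(y-.065)<.015)&(z>.104);print(m.sum());print(np.round(L[m][np.argsort(z[m])]*1000).astype(int).tolist())
E
```

```text
catch_tab 0.56 0.62 [  6.4  59.7 132.6] gap 5.7
catch_tab 0.56 0.17 [-184.4 -191.1  346.3] gap 27.7
catch_hinge 0.64 0.65 [-20.2  60.3  90.1] gap 16.0
lever_hinge 0.86 0.64 [-7.3 63.7 56.5] gap 6.8
lever_grip 0.66 0.82 [ 194.1  138.9 -116.6] gap 146.5
lever_grip 0.57 0.82 [ 92.8  96.2 186.7] gap 5.1
24
[[8, 61, 106], [-2, 66, 107], [3, 62, 107], [0, 63, 108], [0, 69, 109], [6, 64, 109], [1, 70, 113], [3, 66, 114], [5, 63, 114], [-3, 59, 115], [2, 77, 117], [0, 69, 118], [0, 63, 121], [2, 61, 121], [0, 69, 122], [2, 66, 123], [4, 62, 124], [-5, 69, 128], [-1, 63, 129], [1, 59, 131], [-6, 62, 132], [-5, 68, 133], [-4, 65, 134], [-4, 59, 137]]
31
[[4, 58, 105], [1, 61, 105], [0, 58, 105], [0, 69, 105], [19, 70, 105], [-1, 66, 107], [2, 61, 107], [0, 72, 112], [-1, 69, 115], [-2, 63, 116], [-2, 66, 116], [0, 60, 118], [0, 68, 118], [0, 71, 119], [-1, 63, 121], [-3, 65, 124], [1, 65, 128], [-2, 65, 129], [0, 68, 130], [0, 62, 130], [-3, 60, 130], [-3, 70, 131], [-3, 68, 131], [3, 62, 131], [3, 70, 132], [-1, 60, 132], [2, 65, 133], [-4, 62, 133], [-1, 70, 133], [1, 68, 134], [0, 59, 136]]
```

Vial stands upright in the clip (cap top ≈0.10, centre local y ≈ −0.074). Tab: local x≈0–2, y≈65, top ≈130 mm. Going to pinch it across y.

```bash
python3 - <<'E'
from h import *
print(loc(pose()[0]))
plan(wor([.001,.065,.165]),down(np.pi/2+YAW),4)
E
```

```text
[-0.00027777 -0.07450105  0.23158022]
[np.float64(-0.1), np.float64(34.9), np.float64(16.6), np.float64(0.0), np.float64(-0.0), np.float64(-0.0014)]
[np.float64(-0.2), np.float64(34.9), np.float64(16.6), np.float64(0.0), np.float64(-0.0), np.float64(-0.0014)]
[np.float64(-0.2), np.float64(34.9), np.float64(16.6), np.float64(0.0), np.float64(-0.0), np.float64(-0.0014)]
[np.float64(-0.3), np.float64(34.9), np.float64(16.6), np.float64(0.0), np.float64(-0.0), np.float64(-0.0014)]
```

Emit:
{"op": "arm_command", "data": {
  "steps": [
    {"dx": 0,"dy": 35,"dz": 0,"wx": 0,"wy": 0,"wz": 0,"jaw": 40},
    {"dx": 0,"dy": 35,"dz": 0,"wx": 0,"wy": 0,"wz": 0,"jaw": 40},
    {"dx": 0,"dy": 35,"dz": 25,"wx": 0,"wy": 0,"wz": 0,"jaw": 40},
    {"dx": -1,"dy": 34.5,"dz": 25,"wx": 0,"wy": 0,"wz": -0.004,"jaw": 40},
    {"dx": 0,"dy": 0,"dz": 17,"wx": 0,"wy": 0,"wz": 0,"jaw": 40}
  ]
}}

```text
t: 16.23
tool_pos: [0.5528, 0.0826, 0.1639]
ee_rot: [-0.0, 0.091, 0.996, 0.001]
contact_force: [-0.3, -0.1, 1.3]
width: 0.431
```

```bash
python3 - <<'E'
from h import *
s=capture('scene')
im=cv2.cvtColor(s['pixels'],cv2.COLOR_RGB2BGR)
cv2.imwrite('pics/z16.png',cv2.resize(im[140:240,270:390],(720,600),interpolation=cv2.INTER_CUBIC))
print(loc(pose()[0]),get_state()['width'])
E
```

```text
[-0.00021805  0.06520359  0.16162832] 0.43031846215173963
```

View pics/z16.png

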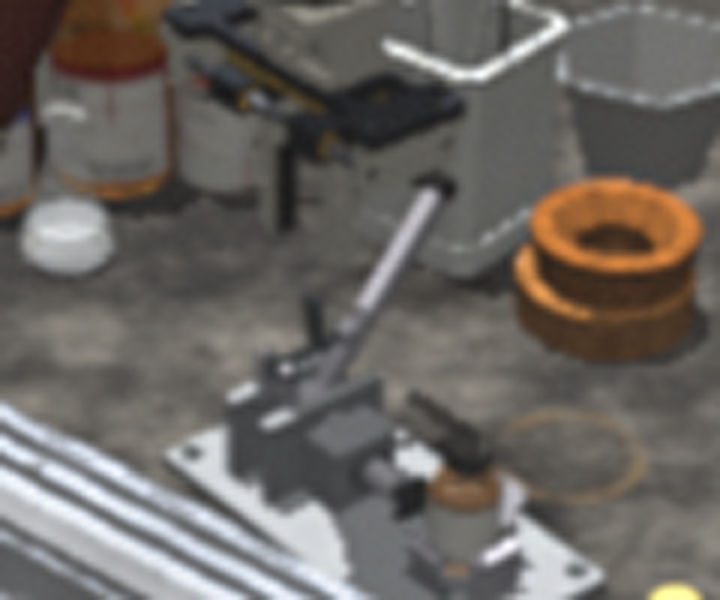

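The fingers are above the tab (zoom 315,325), straddling its line. Descending and pinching.

Emit:
{"op": "arm_command", "data": {
  "steps": [
    {"dx": -1,"dy": 0,"dz": 25,"wx": 0,"wy": 0,"wz": 0,"jaw": 40},
    {"dx": 0,"dy": 0,"dz": 20,"wx": 0,"wy": 0,"wz": 0,"jaw": 40},
    {"dx": 0,"dy": 0,"dz": 8,"wx": 0,"wy": 0,"wz": 0,"jaw": 40},
    {"dx": 0,"dy": 0,"dz": 0,"wx": 0,"wy": 0,"wz": 0,"jaw": 25},
    {"dx": 0,"dy": 0,"dz": 0,"wx": 0,"wy": 0,"wz": 0,"jaw": 8}
  ]
}}

```text
t: 16.9
tool_pos: [0.5548, 0.0785, 0.1126]
ee_rot: [0.001, 0.095, 0.996, 0.0]
contact_force: [0.0, 0.5, -0.4]
width: 0.267
```

Emit:
{"op": "arm_command", "data": {
  "steps": [
    {"dx": 0,"dy": 0,"dz": 0,"wx": 0,"wy": 0,"wz": 0,"jaw": 8},
    {"dx": 0,"dy": 0,"dz": 0,"wx": 0,"wy": 0,"wz": 0,"jaw": 8},
    {"dx": 0,"dy": 0,"dz": 0,"wx": 0,"wy": 0,"wz": 0,"jaw": 8},
    {"dx": 0,"dy": 0,"dz": 0,"wx": 0,"wy": 0,"wz": 0,"jaw": 8},
    {"dx": 0,"dy": 0,"dz": 0,"wx": 0,"wy": 0,"wz": 0,"jaw": 8}
  ]
}}

```text
t: 17.52
tool_pos: [0.5549, 0.0788, 0.1122]
ee_rot: [0.001, 0.094, 0.996, 0.0]
contact_force: [0.8, -0.1, 5.1]
width: 0.142
```

```bash
python3 - <<'E'
from h import *
s=capture('scene')
im=cv2.cvtColor(s['pixels'],cv2.COLOR_RGB2BGR)
cv2.imwrite('pics/z17.png',cv2.resize(im[140:240,270:390],(720,600),interpolation=cv2.INTER_CUBIC))
P,Rr=pose();L=loc(P);print(L,get_state()['width'],get_state()['contact_force'])
# arc: TCP follows hinge(-.029,.09)+ r(phi) - 10mm
h=np.array([-.029,.090]);th=np.linspace(0,1.95,14);r=.0424
pt=np.stack([h[0]+r*np.cos(np.pi/4+th),h[1]+r*np.sin(np.pi/4+th)],1)
for a,b,t in zip(pt[:-1],pt[1:],th[1:]): d=(b-a)*1000; print('th %.2f dx %.1f dz %.1f'%(t,-d[0],-d[1]))
E
```

```text
[0.00323837 0.06524053 0.11221852] 0.14540518391900056 [0.8913803  0.53520474 4.70587488]
th 0.15 dx 4.8 dz -4.1
th 0.30 dx 5.4 dz -3.4
th 0.45 dx 5.8 dz -2.5
th 0.60 dx 6.1 dz -1.6
th 0.75 dx 6.3 dz -0.7
th 0.90 dx 6.3 dz 0.3
th 1.05 dx 6.2 dz 1.2
th 1.20 dx 6.0 dz 2.1
th 1.35 dx 5.6 dz 3.0
th 1.50 dx 5.1 dz 3.8
th 1.65 dx 4.5 dz 4.5
th 1.80 dx 3.7 dz 5.1
th 1.95 dx 2.9 dz 5.6
```

View pics/z17.png

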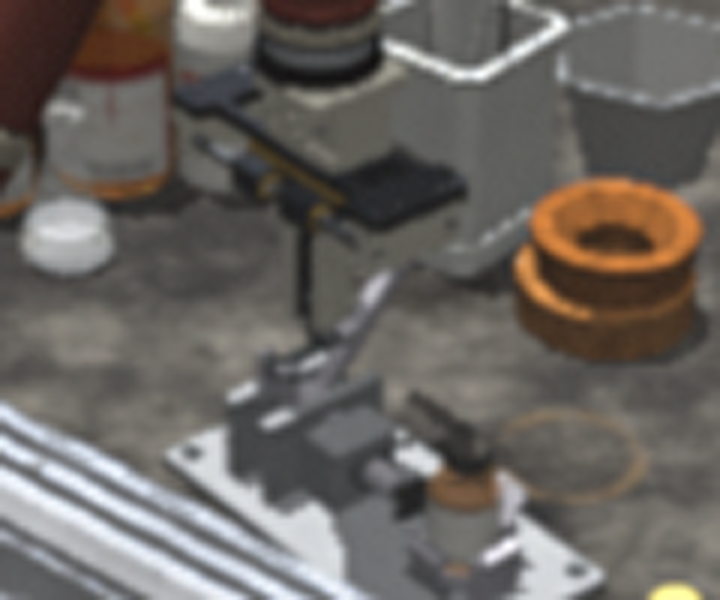

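Opening ≈13–14 mm: the tab is pinched. Leading it round the arc.

Emit:
{"op": "arm_command", "data": {
  "steps": [
    {"dx": 5,"dy": 0,"dz": -4,"wx": 0,"wy": 0,"wz": 0,"jaw": 8},
    {"dx": 5.5,"dy": 0,"dz": -3.5,"wx": 0,"wy": 0,"wz": 0,"jaw": 8},
    {"dx": 6,"dy": 0,"dz": -2.5,"wx": 0,"wy": 0,"wz": 0,"jaw": 8},
    {"dx": 6,"dy": 0,"dz": -1.5,"wx": 0,"wy": 0,"wz": 0,"jaw": 8},
    {"dx": 6.5,"dy": 0,"dz": -0.5,"wx": 0,"wy": 0,"wz": 0,"jaw": 8}
  ]
}}

```text
t: 18.2
tool_pos: [0.5287, 0.0837, 0.1241]
ee_rot: [0.003, 0.095, 0.996, 0.001]
contact_force: [6.8, -0.5, -0.5]
width: 0.147
```

Emit:
{"op": "arm_command", "data": {
  "steps": [
    {"dx": 6.5,"dy": 0,"dz": 0.5,"wx": 0,"wy": 0,"wz": 0,"jaw": 8},
    {"dx": 6,"dy": 0,"dz": 1,"wx": 0,"wy": 0,"wz": 0,"jaw": 8},
    {"dx": 6,"dy": 0,"dz": 2,"wx": 0,"wy": 0,"wz": 0,"jaw": 8},
    {"dx": 5.5,"dy": 0,"dz": 3,"wx": 0,"wy": 0,"wz": 0,"jaw": 8},
    {"dx": 5,"dy": 0,"dz": 4,"wx": 0,"wy": 0,"wz": 0,"jaw": 8}
  ]
}}

```text
t: 18.82
tool_pos: [0.4968, 0.0898, 0.1138]
ee_rot: [0.0, 0.094, 0.996, -0.0]
contact_force: [-0.0, -0.1, 6.0]
width: 0.141
```

```bash
python3 - <<'E'
from h import *
s=capture('scene')
im=cv2.cvtColor(s['pixels'],cv2.COLOR_RGB2BGR)
cv2.imwrite('pics/z18.png',cv2.resize(im[140:240,270:390],(720,600),interpolation=cv2.INTER_CUBIC))
P,Rr=pose();L=loc(P);print(L,get_state()['width'],get_state()['contact_force'])
E
```

```text
[-0.05681122  0.06516447  0.11310061] 0.13980207270181638 [1.69924221 0.64807345 2.76405851]
```

View pics/z18.png

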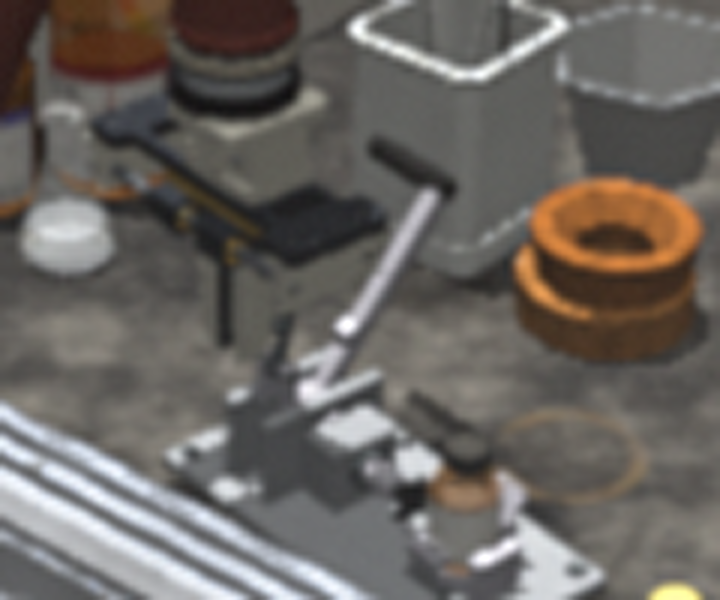

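Emit:
{"op": "arm_command", "data": {
  "steps": [
    {"dx": 4.5,"dy": 0,"dz": 4.5,"wx": 0,"wy": 0,"wz": 0,"jaw": 8},
    {"dx": 3.5,"dy": 0,"dz": 5,"wx": 0,"wy": 0,"wz": 0,"jaw": 8},
    {"dx": 3,"dy": 0,"dz": 5.5,"wx": 0,"wy": 0,"wz": 0,"jaw": 8},
    {"dx": 0.5,"dy": 0,"dz": 1.5,"wx": 0,"wy": 0,"wz": 0,"jaw": 8},
    {"dx": 0,"dy": 0,"dz": 0,"wx": 0,"wy": 0,"wz": 0,"jaw": 8}
  ]
}}

```text
t: 19.5
tool_pos: [0.4833, 0.0923, 0.0962]
ee_rot: [-0.002, 0.094, 0.996, -0.0]
contact_force: [-3.1, 1.6, 4.2]
width: 0.138
```

Emit:
{"op": "arm_command", "data": {
  "steps": [
    {"dx": 0,"dy": 0,"dz": 0,"wx": 0,"wy": 0,"wz": 0,"jaw": 25},
    {"dx": 0,"dy": 0,"dz": 0,"wx": 0,"wy": 0,"wz": 0,"jaw": 35},
    {"dx": 0,"dy": 0,"dz": 0,"wx": 0,"wy": 0,"wz": 0,"jaw": 35},
    {"dx": 0,"dy": 0,"dz": -30,"wx": 0,"wy": 0,"wz": 0,"jaw": 35},
    {"dx": 0,"dy": 0,"dz": -50,"wx": 0,"wy": 0,"wz": 0,"jaw": 35}
  ]
}}

```text
t: 20.12
tool_pos: [0.4849, 0.0909, 0.1762]
ee_rot: [-0.002, 0.094, 0.996, -0.001]
contact_force: [-0.2, -0.5, 0.4]
width: 0.376
```

```bash
python3 - <<'E'
from h import *
st=get_state();print(st['t'],loc(st['tool_pos']),st['contact_force'],st['joint_pos'])
s=capture('scene');p=capture('top')
a=cv2.resize(s['pixels'][140:240,270:390],(540,450),interpolation=cv2.INTER_CUBIC);b=cv2.resize(p['pixels'][140:240,260:380],(540,450)[:2],interpolation=cv2.INTER_CUBIC)
cv2.imwrite('pics/z19.png',cv2.cvtColor(a,cv2.COLOR_RGB2BGR));cv2.imwrite('pics/z20.png',cv2.cvtColor(b,cv2.COLOR_RGB2BGR))
for q in (s,p):
    X,u,v=cloud(q);L=loc(X);x,y,z=L.T
    m=(x<-.015)&(x>-.1)&(abs(y-.065)<.012)&(z>.075)&(z<.15);print(m.sum());print(np.round(L[m][np.argsort(x[m])]*1000).astype(int)[::2].tolist())
    for r in place_of(q,'catch_tab')+place_of(q,'lever_grip'): print(r)
E
```

```text
20.125 [-0.06783051  0.06413577  0.17620797] [-0.20364323 -0.46544414  0.39919969] [ 0.19294607  0.49096309 -0.61480882  1.90646226  0.36520815  0.86170321
  0.77253268]
86
[[-70, 66, 114], [-68, 74, 109], [-67, 69, 116], [-67, 58, 113], [-65, 61, 115], [-64, 56, 125], [-62, 65, 120], [-59, 63, 112], [-54, 63, 114], [-54, 75, 115], [-53, 65, 117], [-50, 62, 121], [-49, 65, 110], [-47, 61, 116], [-45, 70, 123], [-44, 65, 121], [-41, 58, 119], [-41, 63, 133], [-41, 63, 137], [-39, 66, 127], [-37, 68, 120], [-35, 53, 85], [-35, 65, 125], [-34, 66, 108], [-34, 66, 121], [-34, 72, 87], [-34, 72, 91], [-32, 57, 78], [-32, 63, 92], [-32, 63, 117], [-32, 58, 99], [-31, 58, 111], [-31, 64, 108], [-31, 70, 83], [-30, 59, 106], [-30, 54, 100], [-30, 66, 119], [-28, 74, 84], [-25, 55, 92], [-23, 74, 78], [-22, 59, 77], [-21, 54, 83], [-19, 56, 77]]
{'location': [308.8, 198.0], 'score': 0.59}
{'location': [339.0, 166.2], 'score': 0.82}
94
[[-70, 62, 117], [-69, 64, 115], [-67, 59, 110], [-67, 64, 116], [-66, 64, 120], [-65, 67, 112], [-63, 62, 114], [-63, 67, 113], [-61, 67, 116], [-60, 65, 113], [-60, 70, 119], [-59, 65, 118], [-58, 62, 122], [-58, 67, 115], [-56, 65, 117], [-55, 67, 122], [-54, 65, 120], [-52, 67, 122], [-51, 65, 120], [-50, 59, 118], [-49, 67, 123], [-48, 70, 119], [-47, 60, 117], [-45, 59, 120], [-45, 65, 119], [-44, 62, 122], [-42, 59, 120], [-41, 67, 124], [-41, 70, 117], [-40, 65, 121], [-39, 60, 119], [-39, 67, 125], [-39, 64, 137], [-38, 65, 124], [-38, 62, 122], [-36, 67, 131], [-34, 67, 134], [-34, 62, 133], [-33, 56, 93], [-32, 75, 91], [-32, 56, 77], [-31, 77, 102], [-30, 74, 100], [-27, 74, 100], [-25, 56, 95], [-24, 58, 93], [-23, 56, 97]]
{'location': [296.0, 207.5], 'score': 0.49}
```

View pics/z19.png

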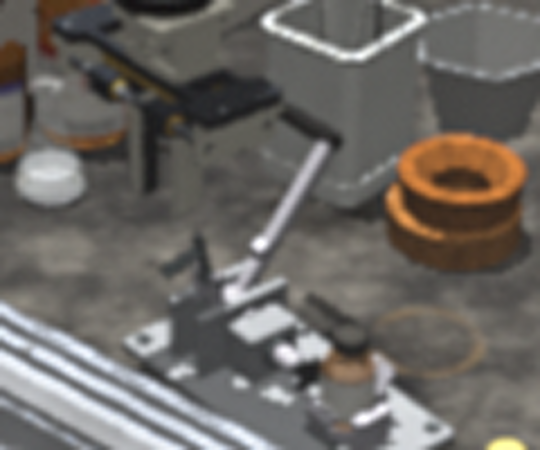

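View pics/z20.png

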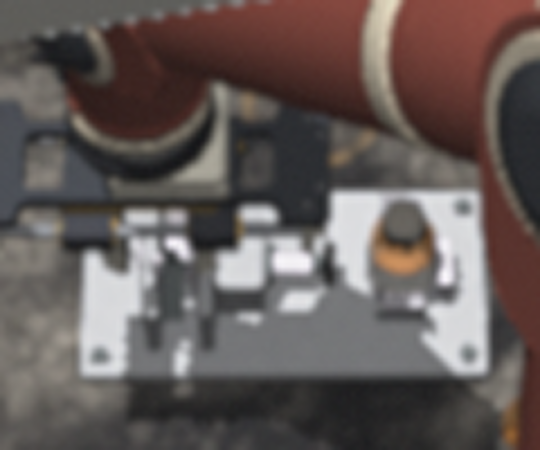

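```bash
python3 - <<'E'
from h import *
s=capture('scene');p=capture('top');A=[]
for q in (s,p):
    X,u,v=cloud(q);L=loc(X);x,y,z=L.T
    m=(x<-.045)&(x>-.075)&(abs(y-.065)<.0075)&(z>.105)&(z<.126);A.append(L[m]);k=np.polyfit(L[m][:,0],L[m][:,2],1);print(m.sum(),k,np.pi/2+np.arctan(k[0]))
B=np.vstack(A);k=np.polyfit(B[:,0],B[:,2],1);print(k,np.pi/2+np.arctan(k[0]))
print(get_state()['joint_pos'])
E
```

```text
24 [0.18964583 0.12801685] 1.7582164224764991
48 [0.23857773 0.13071819] 1.804996064437451
[0.21890638 0.12963145] 1.7863032632954798
[ 0.19174671  0.4914883  -0.61401559  1.90815309  0.3670963   0.85812847
  0.77051142]
```

Catch at about 1.79 rad, lever still at rest. Next I'll rise, turn the wrist 90° and go above the lever grip.

Emit:
{"op": "arm_command", "data": {
  "steps": [
    {"dx": 0,"dy": 0,"dz": -55,"wx": 0,"wy": 0,"wz": 0.157,"jaw": 50},
    {"dx": 0,"dy": 0,"dz": 0,"wx": 0,"wy": 0,"wz": 0.157,"jaw": 50},
    {"dx": 0,"dy": 0,"dz": 0,"wx": 0,"wy": 0,"wz": 0.157,"jaw": 50},
    {"dx": 0,"dy": 0,"dz": 0,"wx": 0,"wy": 0,"wz": 0.157,"jaw": 50},
    {"dx": 0,"dy": 0,"dz": 0,"wx": 0,"wy": 0,"wz": 0.157,"jaw": 50}
  ]
}}

```text
t: 21.15
tool_pos: [0.4853, 0.0915, 0.2306]
ee_rot: [-0.001, 0.47, 0.883, -0.001]
contact_force: [-0.1, -0.4, -0.0]
width: 0.54
```

Emit:
{"op": "arm_command", "data": {
  "steps": [
    {"dx": 0,"dy": 0,"dz": 0,"wx": 0,"wy": 0,"wz": 0.157,"jaw": 50},
    {"dx": 0,"dy": 0,"dz": 0,"wx": 0,"wy": 0,"wz": 0.157,"jaw": 50},
    {"dx": 0,"dy": 0,"dz": 0,"wx": 0,"wy": 0,"wz": 0.157,"jaw": 50},
    {"dx": 0,"dy": 0,"dz": 0,"wx": 0,"wy": 0,"wz": 0.157,"jaw": 50},
    {"dx": 0,"dy": 0,"dz": 0,"wx": 0,"wy": 0,"wz": 0.157,"jaw": 50}
  ]
}}

```text
t: 21.78
tool_pos: [0.4852, 0.0916, 0.2305]
ee_rot: [-0.001, 0.772, 0.636, -0.001]
contact_force: [0.3, 0.5, 0.3]
width: 0.536
```

```bash
python3 - <<'E'
from h import *
st=get_state();print(st['t'],loc(st['tool_pos']),st['contact_force'],st['joint_pos'])
plan(wor([.097,.099,.22]),down(YAW),4)
s=capture('scene');p=capture('top')
for q in(s,p):
    X,u,v=cloud(q);L=loc(X);x,y,z=L.T
    m=(x>.08)&(x<.115)&(y>.075)&(y<.13)&(z>.155)&(z<.185);print(m.sum(),L[m].mean(0) if m.any() else'',np.percentile(L[m],[5,95],axis=0) if m.any() else '')
    for r in place_of(q,'lever_grip'): print(r,loc(at_z(q,r['location'],.1686)))
E
```

```text
21.775 [-0.06758685  0.06484476  0.23051376] [0.34233987 0.51418971 0.32523763] [-0.05153164  0.37131204 -0.24818535  1.83972582  0.10988611  0.94642227
 -0.54092438]
[np.float64(8.8), np.float64(41.1), np.float64(2.5), np.float64(-0.0006), np.float64(0.0003), np.float64(-0.0015)]
[np.float64(8.7), np.float64(41.1), np.float64(2.5), np.float64(-0.0006), np.float64(0.0003), np.float64(-0.0015)]
[np.float64(8.7), np.float64(41.1), np.float64(2.6), np.float64(-0.0006), np.float64(0.0003), np.float64(-0.0015)]
[np.float64(8.6), np.float64(41.1), np.float64(2.6), np.float64(-0.0006), np.float64(0.0003), np.float64(-0.0015)]
47 [0.09493897 0.10007058 0.17395077] [[0.08881331 0.07777693 0.16522929]
 [0.10287446 0.12401053 0.18074657]]
{'location': [338.5, 223.5], 'score': 0.51} [-0.11844082 -0.16146913  0.1686    ]
{'location': [340.6, 166.0], 'score': 0.47} [0.1160812  0.09863555 0.1686    ]
0
```

Emit:
{"op": "arm_command", "data": {
  "steps": [
    {"dx": 8.5,"dy": 41.5,"dz": 0,"wx": 0,"wy": 0,"wz": -0.005,"jaw": 50},
    {"dx": 8.5,"dy": 41.5,"dz": 0,"wx": 0,"wy": 0,"wz": 0,"jaw": 50},
    {"dx": 8.5,"dy": 41.5,"dz": 0,"wx": 0,"wy": 0,"wz": 0,"jaw": 50},
    {"dx": 8.5,"dy": 41,"dz": 10,"wx": 0,"wy": 0,"wz": 0,"jaw": 50},
    {"dx": 0,"dy": 0,"dz": 15,"wx": 0,"wy": 0,"wz": 0,"jaw": 50}
  ]
}}

```text
t: 22.6
tool_pos: [0.6569, 0.0942, 0.2048]
ee_rot: [0.0, 0.769, 0.64, 0.0]
contact_force: [-0.5, 0.7, -1.4]
width: 0.536
```

```bash
python3 - <<'E'
from h import *
s=capture('scene')
a=cv2.resize(s['pixels'][110:230,270:390],(720,720),interpolation=cv2.INTER_CUBIC)[:600]
cv2.imwrite('pics/z21.png',cv2.cvtColor(a,cv2.COLOR_RGB2BGR))
st=get_state();print(st['t'],loc(st['tool_pos']),st['contact_force'],st['width'])
plan(wor([.098,.099,.150]),down(YAW),1)
E
```

```text
22.65 [0.0972741  0.09862823 0.20229999] [-0.64072894  0.29988643 -0.88397139] 0.5349325504905854
[np.float64(0.5), np.float64(1.0), np.float64(52.3), np.float64(-0.0061), np.float64(0.002), np.float64(0.005)]
```

View pics/z21.png

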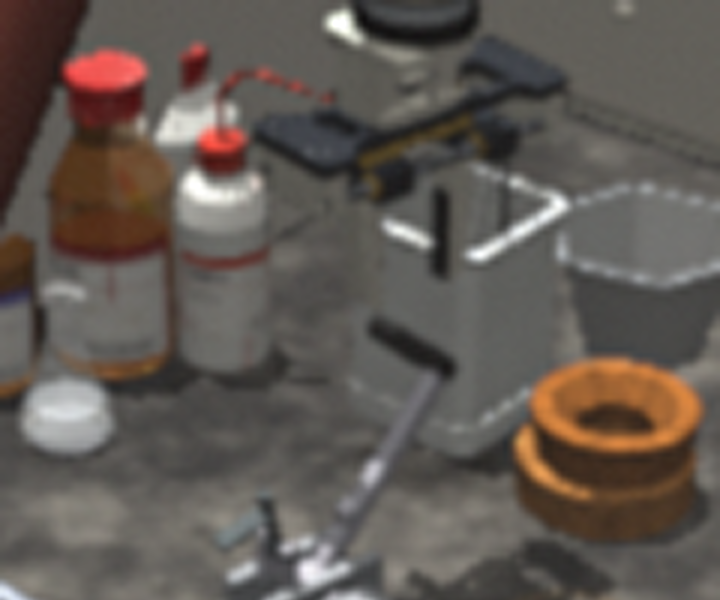

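```bash
python3 - <<'E'
from h import *
s=pickle.load(open('sc1.pkl','rb'));X,u,v=cloud(s);L=loc(X);x,y,z=L.T
m=(x>.11)&(x<.26)&(y>.02)&(y<.18)&(z>.02)&(z<.4)
for x0 in np.arange(.11,.26,.015):
    b=m&(abs(x-x0)<.0075)
    if b.any(): print(round(x0,3),b.sum(),np.round(np.percentile(L[b],[5,95],axis=0),3).tolist())
print(wor([.2,.1,0]))
# finger pixel check
s=capture('scene')
P,_=pose()
for d in(-.025,.025): print(proj(s,wor(loc(P)+[d,0,0])),proj(s,wor(loc(P)+[d,0,.03])))
print(proj(s,wor([.098,.099,.1686])))
E
```

```text
0.2 14 [[0.201, 0.066, 0.022], [0.207, 0.093, 0.039]]
0.215 190 [[0.209, 0.047, 0.024], [0.222, 0.178, 0.135]]
0.23 172 [[0.223, 0.036, 0.025], [0.236, 0.178, 0.139]]
0.245 141 [[0.238, 0.028, 0.026], [0.252, 0.179, 0.144]]
0.26 53 [[0.253, 0.028, 0.032], [0.259, 0.179, 0.131]]
[0.75470448 0.07637423 0.        ]
[331.40816317 161.46609938] [331.56744678 154.06996586]
[341.96398648 157.19399876] [342.22297498 149.86586687]
[336.78219979 167.52240164]
```

The beaker is clear of the gripper (x>0.2 local, below 0.15). Bar projects to zoom (401,345), which is where it shows. Descending and gripping.

Emit:
{"op": "arm_command", "data": {
  "steps": [
    {"dx": 0.5,"dy": 1,"dz": 25,"wx": 0,"wy": 0,"wz": 0.004,"jaw": 50},
    {"dx": 0,"dy": 0,"dz": 20,"wx": 0,"wy": 0,"wz": 0,"jaw": 50},
    {"dx": 0,"dy": 0,"dz": 8,"wx": 0,"wy": 0,"wz": 0,"jaw": 50},
    {"dx": 0,"dy": 0,"dz": 0,"wx": 0,"wy": 0,"wz": 0,"jaw": 30},
    {"dx": 0,"dy": 0,"dz": 0,"wx": 0,"wy": 0,"wz": 0,"jaw": 10}
  ]
}}

```text
t: 23.32
tool_pos: [0.6563, 0.0953, 0.155]
ee_rot: [0.0, 0.77, 0.638, 0.001]
contact_force: [0.3, 0.4, 0.4]
width: 0.371
```

Emit:
{"op": "arm_command", "data": {
  "steps": [
    {"dx": 0,"dy": 0,"dz": 0,"wx": 0,"wy": 0,"wz": 0,"jaw": 8},
    {"dx": 0,"dy": 0,"dz": 0,"wx": 0,"wy": 0,"wz": 0,"jaw": 8},
    {"dx": 0,"dy": 0,"dz": 0,"wx": 0,"wy": 0,"wz": 0,"jaw": 8},
    {"dx": 0,"dy": 0,"dz": 0,"wx": 0,"wy": 0,"wz": 0,"jaw": 8},
    {"dx": 0,"dy": 0,"dz": 0,"wx": 0,"wy": 0,"wz": 0,"jaw": 8}
  ]
}}

```text
t: 23.95
tool_pos: [0.6568, 0.0951, 0.1543]
ee_rot: [0.001, 0.77, 0.638, 0.001]
contact_force: [0.8, -0.7, 1.8]
width: 0.162
```

```bash
python3 - <<'E'
from h import *
s=capture('scene')
a=cv2.resize(s['pixels'][110:230,270:390],(720,720),interpolation=cv2.INTER_CUBIC)[:600]
cv2.imwrite('pics/z22.png',cv2.cvtColor(a,cv2.COLOR_RGB2BGR))
st=get_state();L=loc(st['tool_pos']);print(st['t'],L,st['contact_force'],st['width'],st['joint_pos'])
# arc
th=np.linspace(0,.8,16);r=.155
pt=np.stack([r*np.sin(.7-th),r*np.cos(.7-th)],1)
for a,b,t in zip(pt[:-1],pt[1:],th[1:]): d=(b-a)*1000; print('th %.3f dy %.1f dz %.1f'%(t,d[0],-d[1]))
E
```

```text
24.0 [0.10033504 0.10016979 0.15427982] [ 2.08237151 -0.14801172  2.80650099] 0.16119138328549903 [-0.05958868  0.70279583 -0.21079073  1.45639323  0.16199977  0.99715209
 -0.49670168]
th 0.053 dy -6.5 dz -5.2
th 0.107 dy -6.7 dz -4.8
th 0.160 dy -7.0 dz -4.4
th 0.213 dy -7.2 dz -4.1
th 0.267 dy -7.4 dz -3.7
th 0.320 dy -7.6 dz -3.3
th 0.373 dy -7.8 dz -2.9
th 0.427 dy -7.9 dz -2.4
th 0.480 dy -8.0 dz -2.0
th 0.533 dy -8.1 dz -1.6
th 0.587 dy -8.2 dz -1.2
th 0.640 dy -8.2 dz -0.7
th 0.693 dy -8.3 dz -0.3
th 0.747 dy -8.3 dz 0.2
th 0.800 dy -8.2 dz 0.6
```

View pics/z22.png

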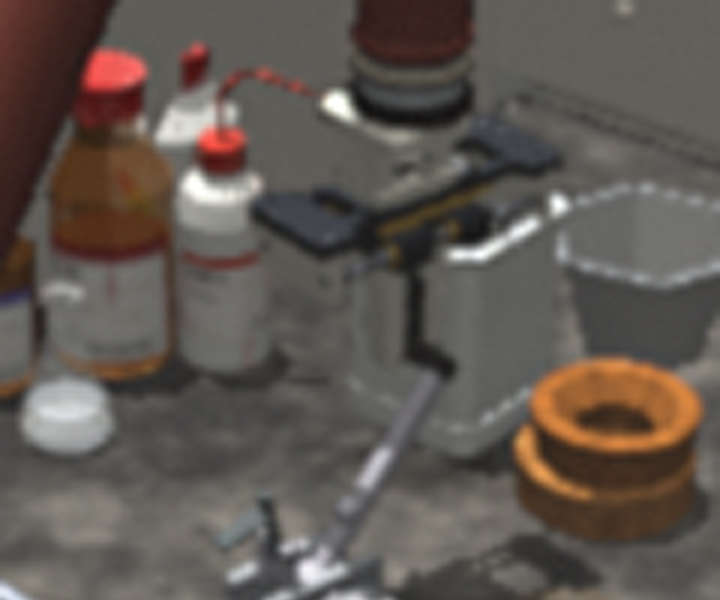

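Bar gripped (15 mm; bar centre at local x=0.100, as nominal). Pulling along the arc.

Emit:
{"op": "arm_command", "data": {
  "steps": [
    {"dx": 0,"dy": -6.5,"dz": -5,"wx": 0,"wy": 0,"wz": 0,"jaw": 8},
    {"dx": 0,"dy": -6.7,"dz": -5,"wx": 0,"wy": 0,"wz": 0,"jaw": 8},
    {"dx": 0,"dy": -7,"dz": -4.5,"wx": 0,"wy": 0,"wz": 0,"jaw": 8},
    {"dx": 0,"dy": -7.2,"dz": -4,"wx": 0,"wy": 0,"wz": 0,"jaw": 8},
    {"dx": 0,"dy": -7.4,"dz": -3.7,"wx": 0,"wy": 0,"wz": 0,"jaw": 8}
  ]
}}

```text
t: 24.62
tool_pos: [0.625, 0.1011, 0.177]
ee_rot: [0.003, 0.77, 0.638, 0.003]
contact_force: [6.4, -1.1, 0.7]
width: 0.162
```

Emit:
{"op": "arm_command", "data": {
  "steps": [
    {"dx": 0,"dy": -7.6,"dz": -3.3,"wx": 0,"wy": 0,"wz": 0,"jaw": 8},
    {"dx": 0,"dy": -7.8,"dz": -2.9,"wx": 0,"wy": 0,"wz": 0,"jaw": 8},
    {"dx": 0,"dy": -7.9,"dz": -2.4,"wx": 0,"wy": 0,"wz": 0,"jaw": 8},
    {"dx": 0,"dy": -8,"dz": -2,"wx": 0,"wy": 0,"wz": 0,"jaw": 8},
    {"dx": 0,"dy": -8,"dz": -1.6,"wx": 0,"wy": 0,"wz": 0,"jaw": 8}
  ]
}}

```text
t: 25.25
tool_pos: [0.5892, 0.1079, 0.1912]
ee_rot: [0.005, 0.77, 0.637, 0.006]
contact_force: [9.1, -1.3, 4.6]
width: 0.164
```

```bash
python3 - <<'E'
from h import *
s=capture('scene')
a=cv2.resize(s['pixels'][110:230,270:390],(720,720),interpolation=cv2.INTER_CUBIC)[:700]
cv2.imwrite('pics/z23.png',cv2.cvtColor(a[:600],cv2.COLOR_RGB2BGR))
st=get_state();L=loc(st['tool_pos']);print(st['t'],L,st['contact_force'],st['width'],.7-np.arctan2(L[0],L[2]+.0143-.05))
E
```

```text
25.3 [0.0304415  0.10025491 0.19148006] [ 7.16617394 -1.2022516   3.80494593] 0.16302452957528304 0.5070185495633006
```

View pics/z23.png

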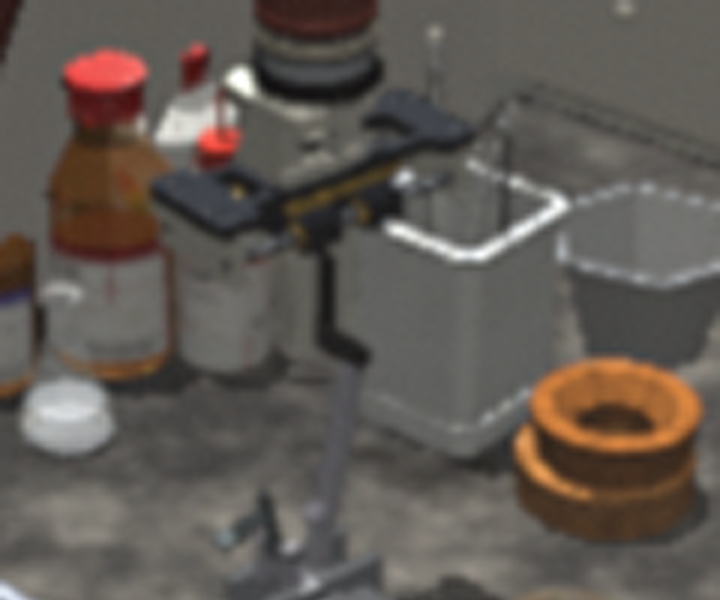

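Emit:
{"op": "arm_command", "data": {
  "steps": [
    {"dx": 0,"dy": -8,"dz": -1.2,"wx": 0,"wy": 0,"wz": 0,"jaw": 8},
    {"dx": 0,"dy": -8,"dz": -0.7,"wx": 0,"wy": 0,"wz": 0,"jaw": 8},
    {"dx": 0,"dy": -8,"dz": -0.3,"wx": 0,"wy": 0,"wz": 0,"jaw": 8},
    {"dx": 0,"dy": -8,"dz": 0.2,"wx": 0,"wy": 0,"wz": 0,"jaw": 8},
    {"dx": 0,"dy": -8,"dz": 0.6,"wx": 0,"wy": 0,"wz": 0,"jaw": 8}
  ]
}}

```text
t: 25.92
tool_pos: [0.5522, 0.1151, 0.1944]
ee_rot: [0.006, 0.771, 0.637, 0.008]
contact_force: [9.1, -3.1, 11.0]
width: 0.161
```

Emit:
{"op": "arm_command", "data": {
  "steps": [
    {"dx": 0,"dy": -4,"dz": 0.4,"wx": 0,"wy": 0,"wz": 0,"jaw": 8},
    {"dx": 0,"dy": -3,"dz": 0,"wx": 0,"wy": 0,"wz": 0,"jaw": 8},
    {"dx": 0,"dy": 0,"dz": 0,"wx": 0,"wy": 0,"wz": 0,"jaw": 8},
    {"dx": 0,"dy": 0,"dz": 0,"wx": 0,"wy": 0,"wz": 0,"jaw": 8},
    {"dx": 0,"dy": 0,"dz": 0,"wx": 0,"wy": 0,"wz": 0,"jaw": 8}
  ]
}}

```text
t: 26.55
tool_pos: [0.5451, 0.1165, 0.1939]
ee_rot: [0.006, 0.771, 0.637, 0.008]
contact_force: [9.1, -3.0, 9.7]
width: 0.163
```

```bash
python3 - <<'E'
from h import *
s=capture('scene');p=capture('top')
a=cv2.resize(s['pixels'][150:250,280:400],(720,600),interpolation=cv2.INTER_CUBIC)
cv2.imwrite('pics/z24.png',cv2.cvtColor(a,cv2.COLOR_RGB2BGR))
a=cv2.resize(p['pixels'][140:240,265:385],(720,600),interpolation=cv2.INTER_CUBIC)
cv2.imwrite('pics/z25.png',cv2.cvtColor(a,cv2.COLOR_RGB2BGR))
st=get_state();L=loc(st['tool_pos']);print(st['t'],L,st['contact_force'],st['width'],.7-np.arctan2(L[0],L[2]+.0143-.05))
for q in(s,p):
    X,u,v=cloud(q);M=loc(X);x,y,z=M.T
    m=(abs(x)<.03)&(abs(y+.075)<.03)&(z>.092)&(z<.112);print('cap',m.sum(),M[m].mean(0),np.percentile(M[m],[5,95],axis=0))
    m=(x<-.045)&(x>-.075)&(abs(y-.065)<.0075)&(z>.1)&(z<.13);k=np.polyfit(M[m][:,0],M[m][:,2],1) if m.sum()>5 else None;print('catch',m.sum(),k is not None and np.pi/2+np.arctan(k[0]))
    for l in('small_bottle','flask','marker','tape','stopper'):
        for r in place_of(q,l)[:1]: print(l,r['score'],np.round(at_z(q,r['location'],0)[:2],3))
E
```

```text
26.65 [-0.0133718   0.10049584  0.19389289] [ 8.34055003 -2.62226951 10.31207105] 0.16139630223708953 0.784327979055721
cap 51 [-0.00401593 -0.0776438   0.09981847] [[-0.0153745  -0.09041773  0.09316419]
 [ 0.00714147 -0.06278992  0.10480395]]
catch 22 1.7711106860514692
small_bottle 0.6 [ 0.488 -0.228]
flask 0.83 [0.637 0.371]
marker 0.7 [ 0.551 -0.037]<stdin>:10: RuntimeWarning: Mean of empty slice.
  ret = um.true_divide(
Traceback (most recent call last):
IndexError: index -1 is out of bounds for axis 0 with size 0
```

View pics/z24.png

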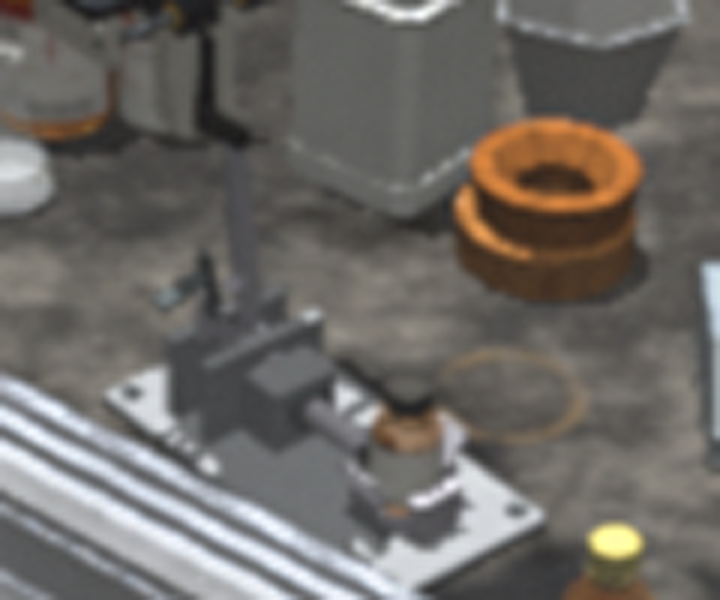

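View pics/z25.png

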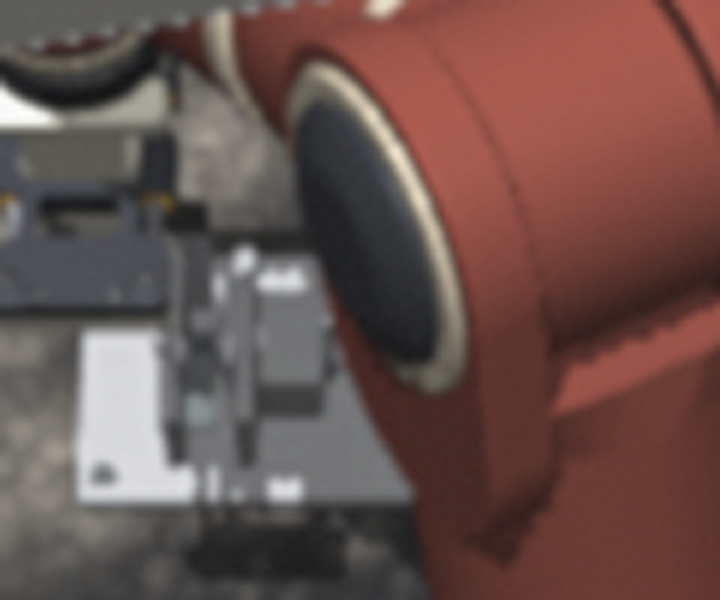

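Pad is on the vial, lever estimate ≈0.78 rad. I'll add a little pull to be firmly at the stop, and ease the downward push.

Emit:
{"op": "arm_command", "data": {
  "steps": [
    {"dx": 0,"dy": -2,"dz": -1,"wx": 0,"wy": 0,"wz": 0,"jaw": 8},
    {"dx": 0,"dy": -2,"dz": -1,"wx": 0,"wy": 0,"wz": 0,"jaw": 8},
    {"dx": 0,"dy": -2,"dz": 0,"wx": 0,"wy": 0,"wz": 0,"jaw": 8},
    {"dx": 0,"dy": 0,"dz": 0,"wx": 0,"wy": 0,"wz": 0,"jaw": 8},
    {"dx": 0,"dy": 0,"dz": 0,"wx": 0,"wy": 0,"wz": 0,"jaw": 8}
  ]
}}

```text
t: 27.52
tool_pos: [0.5427, 0.1169, 0.194]
ee_rot: [0.008, 0.771, 0.637, 0.011]
contact_force: [18.7, -2.1, -3.7]
width: 0.164
```

```bash
python3 - <<'E'
from h import *
st=get_state();L=loc(st['tool_pos']);print(st['t'],L,st['contact_force'],st['width'],.7-np.arctan2(L[0],L[2]+.0143-.05))
E
```

```text
27.525 [-0.01587196  0.10037984  0.19402358] [18.65348087 -2.14330132 -3.71648421] 0.16358384151678634 0.7999163254385272
```

Force jumped from 9 to 19 N within 2.5 mm, so the lever is at its stop (≈0.80 rad). One last look at the vial and catch, then I'll hand in.

```bash
python3 - <<'E'
from h import *
s=capture('scene');X,u,v=cloud(s);M=loc(X);x,y,z=M.T
m=(abs(x)<.03)&(abs(y+.075)<.03)&(z>.092)&(z<.112);print('cap',M[m].mean(0))
m=(x<-.045)&(x>-.075)&(abs(y-.065)<.0075)&(z>.1)&(z<.13);k=np.polyfit(M[m][:,0],M[m][:,2],1);print('catch',np.pi/2+np.arctan(k[0]))
st=get_state();print(st['t'],loc(st['tool_pos']),st['contact_force'],st['width'])
a=cv2.resize(s['pixels'][150:250,280:400],(720,600),interpolation=cv2.INTER_CUBIC)
cv2.imwrite('pics/z26.png',cv2.cvtColor(a,cv2.COLOR_RGB2BGR))
E
```

```text
cap [-0.00317148 -0.07736256  0.09957321]
catch 1.764957715407864
27.575 [-0.01586003  0.10038691  0.19403695] [18.31304234 -2.47744564 -3.67134356] 0.16245102963341088
```

View pics/z26.png

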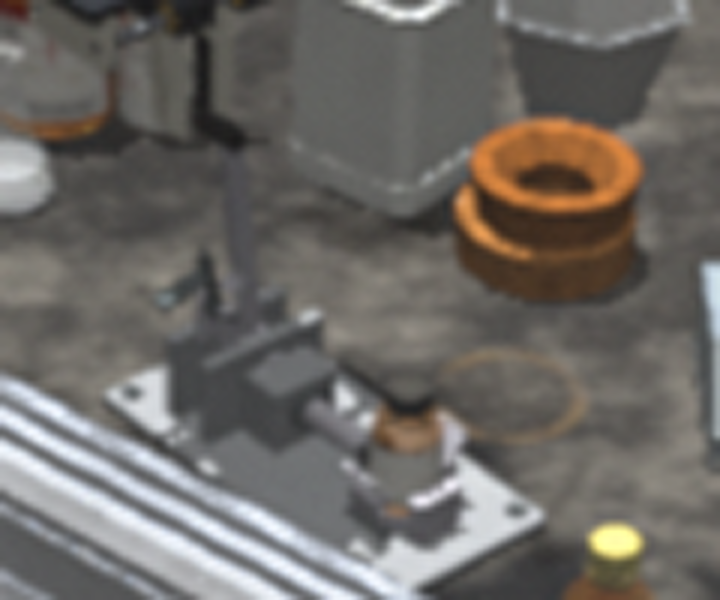

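The picture shows the ram out against the upright vial (zoom 405,440), the catch folded forward (185,290) and the lever just past upright (240,220).

```bash
python3 -c "
from station import *
print(sign_off())"
```

```text
the job is handed in; nothing more can be done
None
```

I carried out all three steps in order and handed the job in at about 27.6 s, with the fingers still holding the lever at its stop. `sign_off()` gave no verdict, so what follows is my own last checks.

- **Vial:** I took the look-alike farthest from the base, at about (0.44, 0.34), and pushed it down into the clip. It met the floor with about 16 N at the expected height and was then released. After the press, its cap is still at the right height, it looks upright, and its centre is about 1 mm from the clip's centre. I did not measure the jaw angles or the pad's force on the vial. The ram looks extended against the vial in the last picture.
- **Catch:** it was led over to about 1.77 rad. Separate fits gave 1.76 to 1.80, short of its 2.2 end stop but past the 1.7 needed to clear the lever.
- **Lever:** it was pulled to about 0.80 rad. The pull rose from 9 N to about 18 N over the last 2.5 mm, which indicates the stop. At hand-in the fingers were still closed on the bar, about 15 mm apart.
- **Other things on the worktop:**
  - I saw no contact with any of them while moving.
  - The small bottle and the flask still read at their starting places.
  - The marker's last reading, at (0.55, −0.04), fell on the press, so I took it as a false detection.
  - The final check of the tape and the stopper did not complete.

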